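# Move a thin stone tile from the sloping bench to the transport rack

### The job

Slide the stone tile along the ledge of the sloping bench until about a third of it sticks out past the open end (the end without the yellow stop), then pinch it there by its two faces and lift it off. Carry it to the red rack and, still holding it, set its lower edge down in the rack's trough with the tile about midway along, then let go so that it stays leaning on the black back-rest. The stone is brittle: never let it fall, and leave the ear muffs, tape measure and spanner where they are.

Things in the scene. Friction and masses are not known exactly. Their poses are not given: they have to be found in the camera images.
- tile_center (a point): Pale marble tile, 100 x 140 x 10 mm, about 0.38 kg; point: its middle. Own z: normal to the front face (out from what it leans on); y: along the 140 mm length; x: along the 100 mm width, down the slope. Starts flat on the bench's sloping face, lower 140 mm edge on the ledge: no room for a finger behind it, too wide to span.
- bench: Fixed green stand whose black face, 230 mm long, slopes 60 degrees from level and looks to its +x and up, away from the robot. Origin: on the work surface; z up, y along the ledge. The face spans y -115 to +115 mm. A tile lying on it has its middle at x 9.3, z 130.8 mm here. Behind the 12 mm face board the last 45 mm at each end is free, but for a 12 mm high base plate on the surface.
- bench_end (a point): Open (+y) end of the bench: the corner where face meets ledge, 85 mm above the work surface; axes as the bench. From here the face runs 108 mm up the slope, towards -x, to 179 mm above the work surface. The ledge is square to the face, 16 mm deep, 8 mm thick, without lip. A tile slides along it with moderate friction, which varies; push it low down or it may tip.
- bench_stop (a point): The same corner at the -y end of the bench. A yellow stop stands just beyond this end: 12 mm long (towards -y), 16 mm out from the face, rising only 10 mm up the slope above the ledge, so that the tile's end can be pushed above it.
- rack: Fixed red rack; its black back-rest slopes 65 degrees from level and looks to the rack's +x and up, away from the robot. Origin: on the work surface; z up, y along the trough, 190 mm long (y -95 to +95 mm), open at both ends. The back-rest rises only 62 mm up the slope, so that a 100 mm wide tile stands 38 mm above it.
- rack_trough (a point): Midway along the rack's trough, at its inner corner (foot of the back-rest), 40 mm above the work surface; axes as the rack. The trough floor is square to the back-rest and 22 mm wide from back-rest to front lip; the lip is 6 mm thick and 16 mm high.
- rack_seat (a point): Where the middle of the tile is when it stands in the trough flat against the back-rest and midway along; axes as the rack.
- muffs: Ear muffs lying on the work surface, two black cups with red bands, 68 mm high, 140 mm wide along y, wire headband out to 105 mm along +x; origin on the surface midway between the cups. Leave alone.
- tape: Yellow tape measure, 62 x 38 x 50 mm high, origin under its centre. Leave alone.
- spanner: Steel spanner lying flat along its own x, about 180 mm long. Leave alone.
Mind the look-alikes: they are no part of the job. Of the things shaped like the part that bears tile_center, the marble one is meant.

How it is judged:
By the outcome, as a careful person would: the job done as asked, in the order asked, and still so for the second after the job is handed in, with the robot touching nothing.
It also fails if it takes over 62 s, if anything falls off the work surface, if the arm or the gripper's body presses on something with over 40 N, if the wrist force passes 120 N, or if a joint passes its speed limit or range.

### The arm

A 6-joint arm with a two-finger parallel gripper is mounted at the origin on the work surface. World frame = base frame: x ahead of the robot, y to its left, z up, the work surface at z = 0. Lengths are in m, angles in degrees, forces in N, time in s.
With the tool pointing down it reaches from about 0.3 to 0.75 m from the base axis. Payload 8.5 kg.
Tool frame: the origin (TCP) lies midway between the tips of the shut fingers; the grasp point (between the pads) lies 19 mm behind it; z points along the fingers, y is the direction in which the jaws open and shut (so a half turn about z gives the same grasp; the last joint's range is limited). The gripper opens to 85 mm and grips with 20 to 120 N. Pads are 22 mm wide; open, the fingers measure 114 mm over their backs; the gripper's body (76 mm by 85 mm) begins 54 mm behind the grasp point. The pads swing forward as they close: fully open they stand 13 mm farther back than shut.
Start: joints at [54.185, 21.807, 74.336, -0, 83.858, -12.336], TCP at [0.219, 0.504, 0.231] pointing down, gripper open.
Joint ranges: [-178.18, 178.18], [-50.72, 133.34], [12.68, 142.11], [-81.47, 261.47], [9.98, 163.14], [-165.26, 165.26]. Speed limits (degrees/s): [136.94, 136.94, 180, 180, 180, 180].

### API

Orientations are given as a 3x3 rotation matrix whose columns are the frame's x, y, z axes.
In Python, from rig import env, eyes, close_job gives the robot as it stands.
- The arm moves only by the tool jog_arm, never from a script. Its argument "deltas" is one flat list of numbers, 7 for each row, row after row: the shift along the tool's x, y, z in units of 0.75 m (1.0 is 0.75 m), then the turn, a rotation vector about the tool's x, y, z in units of 180 degrees (1.0 is 180 degrees), then the gripper command: -1 is fully open, 1 is shut, values between are in proportion. In form: [dx, dy, dz, ax, ay, az, fingers, dx, dy, dz, ax, ay, az, fingers, ...]. A call has 1 to 12 rows; each row is the pose to reach, as a shift and turn from the pose commanded when the call began, along the tool's axes at that moment, turning the shorter way round; what a row does not reach only later rows make up. A row lasts 1/12 s, in which the tool goes at most 41.7 mm and 7.16 degrees, less where a joint would pass 70% of its speed; a pose out of reach is approached as far as the arm can. A call with a number of a shift or a turn outside -1 to 1 is refused whole. A call with a gripper value outside its range is refused whole. The fingers move at their own pace and stop on an object; "grip_force" is the grip in N (left out, the last holds). Time passes only in rows, so rows that repeat a pose let the fingers close. It gives the time, the measured TCP pose, the force and the opening at its end, in the units of the state.
- env.observe(): the state, without advancing time (a new reading comes with each control period).
- eyes.get_image(name): name is "side" or "top"; returns the picture (420x560x3 uint8, red, green, blue); there is no depth.
- eyes.camera_params(name): a dict with "intrinsics" (3x3 intrinsics, pixels), "k1" (the pictures are not rectified: a ray, as slopes to the right and down, at radius r is drawn at 1 + k1 r^2 times it, then the intrinsics apply), "R" (3x3) and "t" (3): a world point X has camera coordinates R X + t. Camera axes: x right, y down, z forward; pixel columns grow to the right and rows downward; lengths in m; the calibration is good to about 2 mm. A picture is of the moment at which its call begins. camera_params takes no time and is no camera call.
- close_job(): hands the job in, once; it reports no verdict.
The state is a dict: "time_s": time; "q": joint angles; "qvel": joint speeds; "joint_efforts": joint torques, N m; "position": TCP position; "tool_rot": TCP orientation; "ft_force": force on the tool from outside, world axes, zero at the start; "wrist_torque": the same for the moment, N m; "grip_width": finger opening in m.
Only numpy, scipy, OpenCV 4.12 (cv2) and the standard library are available. Lean on these libraries where they do the work, as an engineer would, in place of code of your own. Each camera call takes 0.05 s, during which the arm holds its last target.

## Working session

There is one attempt and no reset: what is moved stays moved. The work goes in short steps, Python scripts to look and compute and a tool call to move; the robot and the scene stay as the last step left them, time stands still between calls to the robot, and variables do not carry over. Pictures are saved under pics/ and viewed, and the job is handed in when it is done.

Besides the shell and the picture viewer there is one more tool, called after ">>>" as name(argument=value, ...), one argument or row to a line, values as JSON. jog_arm: Moves the arm, as the interface text tells. Its arguments: {"type":"object","properties":{"deltas":{"type":"array"},"grip_force":{"type":"number"}},"required":["deltas"]}

```bash
ls; mkdir -p pics; python3 - <<'E'
from rig import env, eyes
import cv2,numpy as np
np.set_printoptions(precision=4,suppress=True)
for n in ("side","top"):
    im=eyes.get_image(n); cv2.imwrite(f"pics/{n}0.png",im[:,:,::-1]); np.save(f"{n}0.npy",im)
    p=eyes.camera_params(n); print(n,p, "cam pos",-np.array(p["R"]).T@np.array(p["t"]))
print(env.observe())
E
```

```text
pics
side {'intrinsics': array([[425.3204,   0.    , 277.6995],
       [  0.    , 425.3204, 212.1308],
       [  0.    ,   0.    ,   1.    ]]), 'k1': -0.06162178922537808, 'R': array([[ 0.9733, -0.2287, -0.0204],
       [-0.1739, -0.6765, -0.7156],
       [ 0.1499,  0.7   , -0.6982]]), 't': array([-0.5889,  0.1318,  0.9281])} cam pos [ 0.457  -0.6952  0.7303]
top {'intrinsics': array([[509.7049,   0.    , 286.1554],
       [  0.    , 509.7049, 205.0587],
       [  0.    ,   0.    ,   1.    ]]), 'k1': 0.022122473001332126, 'R': array([[-0.0064, -0.9999,  0.0086],
       [-0.9982,  0.0058, -0.0595],
       [ 0.0594, -0.0089, -0.9982]]), 't': array([-0.0574,  0.5822,  1.4811])} cam pos [ 0.4928 -0.0476  1.5135]
{'time_s': 0.1, 'q': array([ 54.1842,  21.8371,  74.3804,   0.0016,  83.8589, -12.3342]), 'qvel': array([ 0.0052, -0.1102, -0.0487,  0.0084, -0.0687, -0.0156]), 'joint_efforts': array([  0.0043, -44.9219, -23.1657,  -0.0001,   0.0037,  -0.0001]), 'position': array([0.219 , 0.5042, 0.2308]), 'tool_rot': array([[-0.9172,  0.3985, -0.0008],
       [ 0.3985,  0.9172, -0.0011],
       [ 0.0003, -0.0013, -1.    ]]), 'ft_force': array([-0.5219, -0.0841, -0.1675]), 'wrist_torque': array([0.0084, 0.0305, 0.0467]), 'grip_width': 0.08524626137382706}
```

View pics/side0.png

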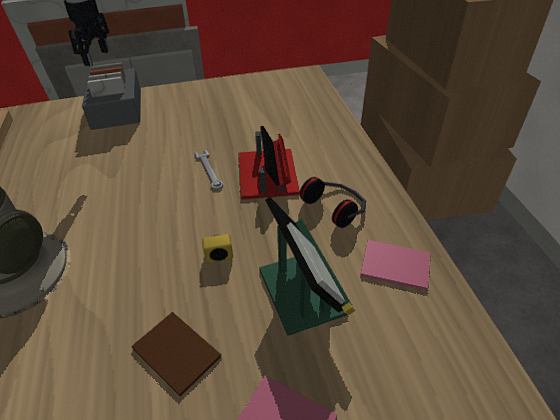

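View pics/top0.png

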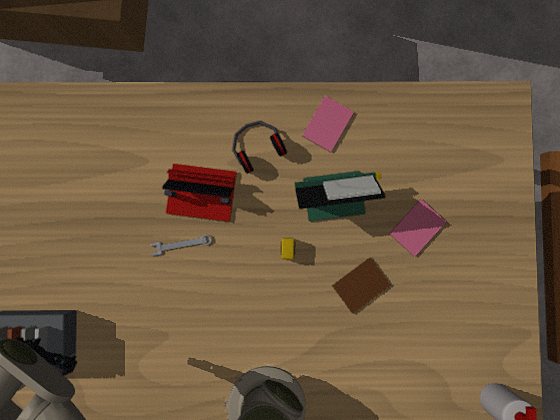

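The side view shows the green bench near (305,270) with the white tile on its face, and the yellow stop at (348,309). The red rack is at (268,165), and the muffs, tape and spanner are all visible. The top view shows the tile at (352,188), stop at (379,176), rack at (200,190), muffs at (260,147), tape at (288,248) and spanner at (182,245).

Things that could be mistaken for the tile, by top-view pixel: pink slabs at (329,124) and (418,228), and the brown slab at (362,285). The pale marble one at (352,188) on the bench is the one I want. I'll check it in a close crop.

```bash
cat > h.py <<'E'
import numpy as np,cv2
from rig import env,eyes
np.set_printoptions(precision=4,suppress=True)
def P(n): return eyes.camera_params(n)
def proj(n,X):
    p=P(n); c=np.atleast_2d(X)@np.array(p["R"]).T+np.array(p["t"]); s=c[:,:2]/c[:,2:]
    s=s*(1+p["k1"]*(s**2).sum(1,keepdims=True)); K=np.array(p["intrinsics"])
    return s@K[:2,:2].T+K[:2,2]
def ray(n,uv):
    p=P(n);K=np.array(p["intrinsics"])
    s=cv2.undistortPoints(np.array([[uv]],float),K,np.array([p["k1"],0,0,0.]))[0,0]
    R=np.array(p["R"]); o=-R.T@np.array(p["t"]); d=R.T@np.array([s[0],s[1],1]); return o,d/np.linalg.norm(d)
def onz(n,uv,z):
    o,d=ray(n,uv); return o+d*(z-o[2])/d[2]
def tri(a,b):
    o1,d1=ray("top",a);o2,d2=ray("side",b)
    A=np.array([d1,-d2]).T; s=np.linalg.lstsq(A,o2-o1,rcond=None)[0]
    x,y=o1+s[0]*d1,o2+s[1]*d2; return (x+y)/2,np.linalg.norm(x-y)
E
python3 - <<'E'
import cv2,numpy as np
t=np.load("top0.npy")[:,:,::-1];s=np.load("side0.npy")[:,:,::-1]
def c(im,x0,y0,w,h,k,n):
    o=cv2.resize(im[y0:y0+h,x0:x0+w],None,fx=k,fy=k,interpolation=cv2.INTER_CUBIC)
    cv2.imwrite(f"pics/{n}.png",o)
c(t,285,160,115,70,6.5,"c_bt"); c(s,250,190,120,150,4,"c_bs"); c(t,155,155,95,75,6,"c_rt"); c(s,225,115,90,90,6,"c_rs")
E
```

```text
(no output)
```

View pics/c_bt.png

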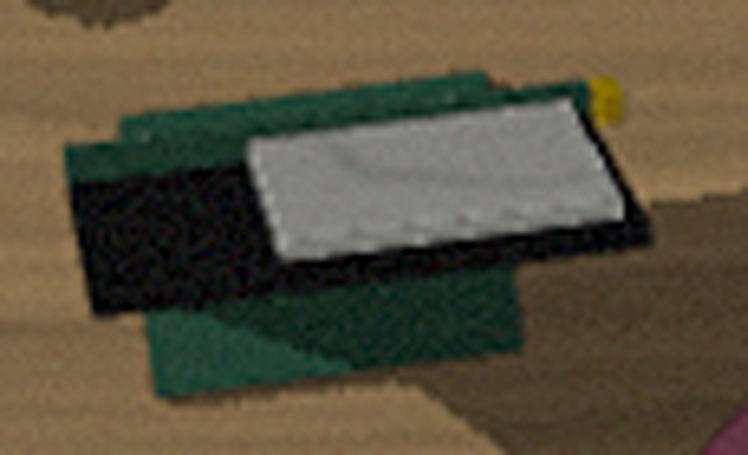

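View pics/c_bs.png

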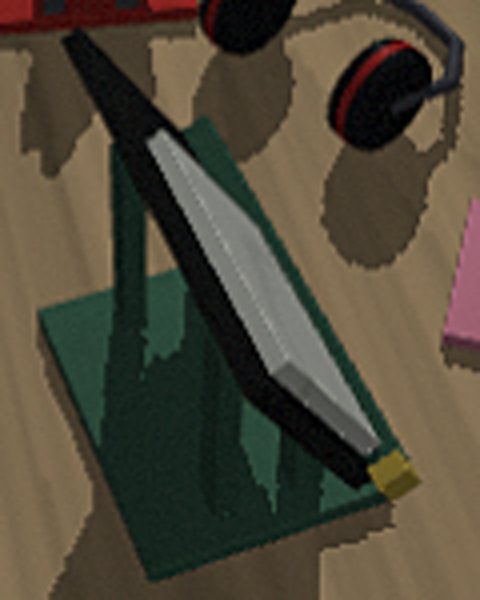

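View pics/c_rt.png

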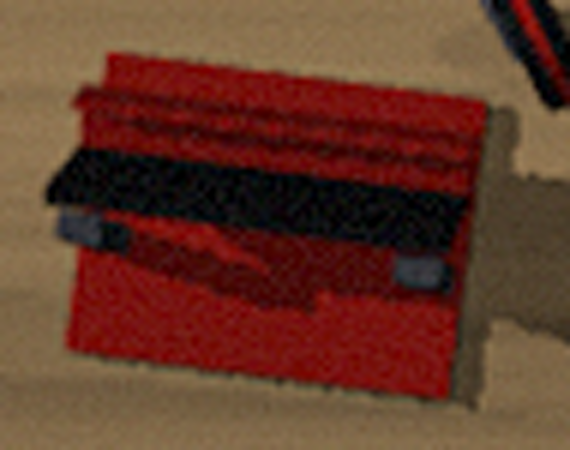

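View pics/c_rs.png

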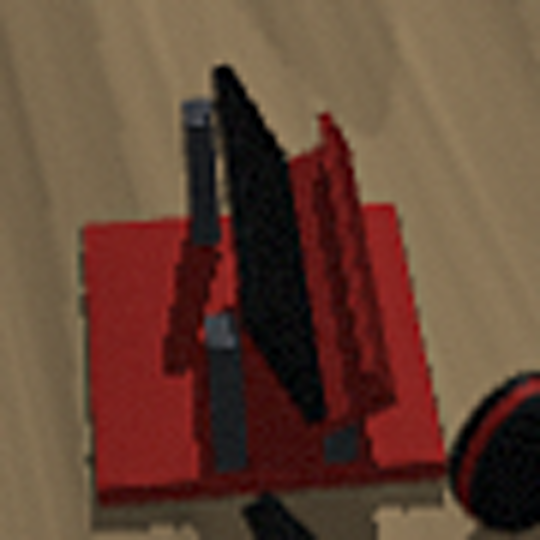

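The crop at (352,188) shows a pale, veined marble tile, so the choice is right. Next I'll locate the bench, tile and rack from corner pixels.

```bash
cat > fit.py <<'E'
from h import *
from scipy.optimize import least_squares
def px(c,x0,y0,k): return np.array([x0+(c[0]+.5)/k-.5,y0+(c[1]+.5)/k-.5])
bt=lambda *c:px(c,285,160,6.5); bs=lambda *c:px(c,250,190,4); rt=lambda *c:px(c,155,155,6); rs=lambda *c:px(c,225,115,6)
def fit(cor,x0):
    n=[c[0] for c in cor]; uv=np.array([c[1] for c in cor]); X=np.array([c[2] for c in cor])/1000
    def f(q):
        a=q[2];R=np.array([[np.cos(a),-np.sin(a),0],[np.sin(a),np.cos(a),0],[0,0,1]])
        W=X@R.T+[q[0],q[1],0]
        return np.concatenate([proj(m,w)[0]-u for m,u,w in zip(n,uv,W)])
    r=least_squares(f,x0,loss="soft_l1"); return r.x,r.fun.reshape(-1,2)
B=[("top",bt(66,147),(43.9,115,93)),("top",bt(93,316),(-34.4,115,172.5)),("top",bt(652,243),(-34.4,-115,172.5)),("top",bt(590,82),(43.9,-115,93)),("top",bt(72,182),(30,115,85)),
("side",bs(64,40),(-34.4,115,172.5)),("side",bs(78,29),(-24,115,178.5)),("side",bs(245,385),(-34.4,-115,172.5))]
R=[("top",rt(47,203),(-26.2,95,96.2)),("top",rt(450,250),(-26.2,-95,96.2)),("top",rt(80,150),(0,95,40)),("top",rt(470,197),(0,-95,40)),("top",rt(75,97),(18.6,95,66.3)),("top",rt(488,142),(18.6,-95,66.3)),
("side",rs(222,65),(-26.2,95,96.2)),("side",rs(325,112),(18.6,95,66.3)),("side",rs(392,405),(18.6,-95,66.3)),("side",rs(320,425),(0,-95,40))]
if __name__=="__main__":
    b,e=fit(B,[.5,-.2,0]);print("bench",b[:2],np.degrees(b[2]));print(e)
    r,e=fit(R,[.5,.2,0]);print("trough",r[:2],np.degrees(r[2]));print(e)
    # tile: front-face corners as function of bench pose
    a=b[2];M=np.array([[np.cos(a),-np.sin(a),0],[np.sin(a),np.cos(a),0],[0,0,1]])
    def onface(n,uv,off):
        o,d=ray(n,uv); nn=M@[.866,0,.5]; p0=np.array([b[0],b[1],0])+M@[.030,0,.085]+nn*off
        p=o+d*((p0-o)@nn)/(d@nn); return (M.T@(p-[b[0],b[1],0]))*1000
    for n,uv in (("top",bt(248,145)),("top",bt(290,243)),("top",bt(574,100)),("top",bt(622,205)),("side",bs(160,130)),("side",bs(288,362)),("side",bs(380,440))):
        print(n,uv,onface(n,uv,.010))
E
python3 fit.py
```

```text
bench [ 0.6101 -0.203 ] 6.834672585447576
[[-0.4072  0.456 ]
 [-0.0692  0.6933]
 [ 0.3367  1.0629]
 [ 0.3186  0.2805]
 [-0.7767  0.246 ]
 [-0.2094 -1.1637]
 [ 1.2353 -2.0132]
 [ 1.5797  4.1051]]
trough [0.6438 0.185 ] -7.156591684570116
[[ 0.409  -1.4694]
 [ 1.1235 -1.1927]
 [ 0.6374  0.2578]
 [ 0.8575  0.2254]
 [ 0.2805  1.6257]
 [-2.1992  2.0711]
 [ 0.4223 -0.7108]
 [-0.1537 -0.5445]
 [-3.0056 -6.1134]
 [ 1.6326 -0.6454]]
top [322.7308 181.8846] [35.9653 35.9291 94.6672]
top [329.1923 196.9615] [-13.6647  32.2612 180.6263]
top [372.8846 174.9615] [  38.1181 -106.7138   90.9386]
top [380.2692 191.1154] [ -15.319  -102.2818  183.4917]
side [289.625 222.125] [-21.382   18.4262 193.9928]
side [321.625 280.125] [ -19.3536 -114.4837  190.4795]
side [344.625 299.625] [  33.147  -107.6032   99.5485]
```

```bash
cat > ov.py <<'E'
from fit import *
def overlay(b,r,tag,imgs,ty=None):
    def W(q,X):
        a=q[2];M=np.array([[np.cos(a),-np.sin(a),0],[np.sin(a),np.cos(a),0],[0,0,1]]);return np.atleast_2d(X)/1000@M.T+[q[0],q[1],0]
    bp=[(43.9,93),(30,85),(-24,178.5),(-34.4,172.5),(19.6,79)]
    rp=[(18.6,66.3),(13.2,63.8),(19.9,49.3),(0,40),(-26.2,96.2)]
    for n,im in imgs.items():
        im=np.ascontiguousarray(im[:,:,::-1]);
        for nm,q,pp,L,box in (("b",b,bp,115,(285,160,115,70) if n=="top" else (250,190,120,150)),("r",r,rp,95,(155,155,95,75) if n=="top" else (225,115,90,90))):
            x0,y0,w,h=box;k=5 if nm+n!="bside" else 4
            o=cv2.resize(im[y0:y0+h,x0:x0+w],None,fx=k,fy=k,interpolation=cv2.INTER_CUBIC)
            f=lambda X:[tuple(int(v) for v in (((p-[x0,y0])+.5)*k)) for p in proj(n,W(q,X))]
            ends=[f([(x,s*L,z) for x,z in pp]) for s in(1,-1)]
            for i in range(len(pp)): cv2.line(o,ends[0][i],ends[1][i],(255,255,0),1)
            for e in ends:
                for i in range(len(pp)-1): cv2.line(o,e[i],e[i+1],(0,255,255),1)
            cv2.imwrite(f"pics/{tag}_{nm}{n}.png",o)
E
python3 - <<'E'
from ov import *
b,_=fit(B,[.5,-.2,0]);r,_=fit(R,[.5,.2,0])
overlay(b,r,"o1",{n:np.load(n+"0.npy") for n in("top","side")})
a=[cv2.imread(f"pics/o1_{k}.png") for k in("btop","bside","rtop","rside")]
def pad(i):
    o=np.zeros((600,580,3),np.uint8);h,w=i.shape[:2];o[:min(h,600),:min(w,580)]=i[:600,:580];return o
c=np.vstack([np.hstack([pad(a[0])[:380],pad(a[2])[:380]])]);print(c.shape)
cv2.imwrite("pics/o1_t.png",cv2.resize(c,(800,262)));cv2.imwrite("pics/o1_s.png",np.hstack([pad(a[1])[:,:400],pad(a[3])[:,:400]]))
E
```

```text
(380, 1160, 3)
```

View pics/o1_t.png

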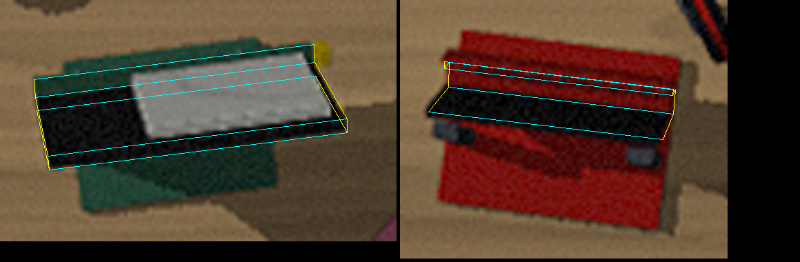

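View pics/o1_s.png

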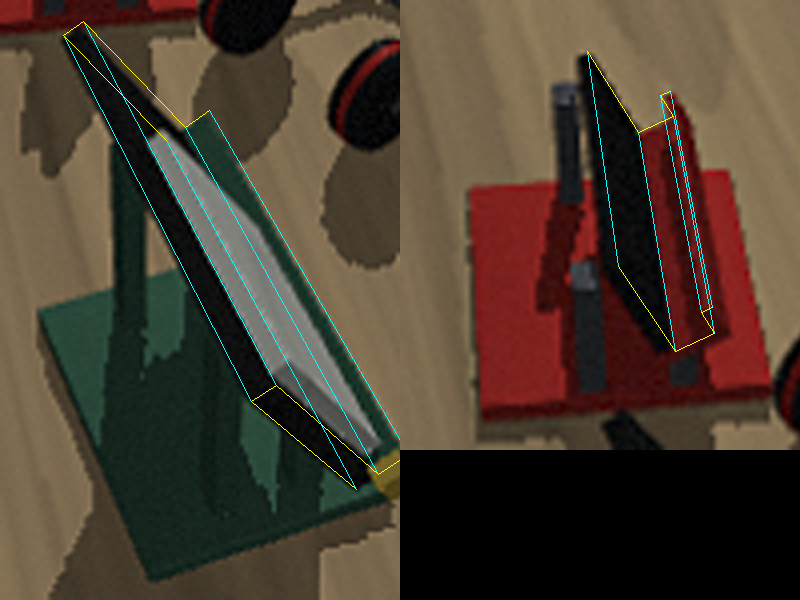

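```bash
python3 - <<'E'
import cv2,numpy as np
s=np.load("side0.npy")[:,:,::-1]; t=np.load("top0.npy")[:,:,::-1]
g=lambda o:(255*(o/255.)**.5).astype(np.uint8)
a=g(cv2.resize(s[255:325,295:365],None,fx=8,fy=8,interpolation=cv2.INTER_NEAREST))
cv2.imwrite("pics/z1.png",a)
a=g(cv2.resize(s[125:195,250:300],None,fx=8,fy=8,interpolation=cv2.INTER_NEAREST))
b=g(cv2.resize(s[190:260,255:305],None,fx=8,fy=8,interpolation=cv2.INTER_NEAREST))
cv2.imwrite("pics/z2.png",np.hstack([a,b]))
E
```

```text
(no output)
```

View pics/z1.png

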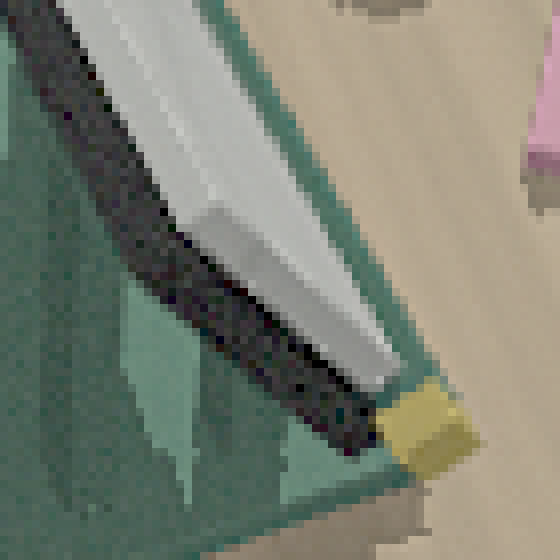

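View pics/z2.png

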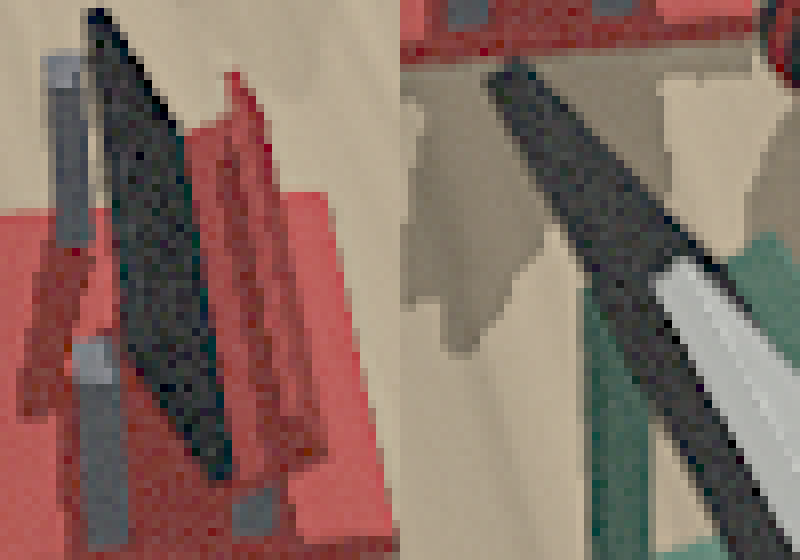

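```bash
cat > fit2.py <<'E'
from fit import *
from ov import overlay
B=[("top",bt(66,147),(43.9,115,93)),("top",bt(93,316),(-34.4,115,172.5)),("top",bt(652,243),(-34.4,-115,172.5)),("top",bt(590,82),(43.9,-115,93)),("top",bt(72,182),(30,115,85)),
("side",(265.8,200.1),(-34.4,115,172.5)),("side",(269.5,197.3),(-24,115,178.5)),("side",(311.4,288.9),(-34.4,-115,172.5))]
R=[("top",rt(80,150),(0,95,40)),("top",rt(470,197),(0,-95,40)),
("side",(261.8,125.5),(-26.2,95,96.2)),("side",(272.2,140.8),(0,95,40)),("side",(278.9,133.5),(18.6,95,66.3)),("side",(277.6,184.2),(0,-95,40)),("side",(265.2,167),(-26.2,-95,96.2))]
if __name__=="__main__":
    b,e=fit(B,[.5,-.2,0]);print("bench",b[:2],np.degrees(b[2]));print(e)
    r,e=fit(R,[.5,.2,0]);print("trough",r[:2],np.degrees(r[2]));print(e)
    for sel in("top","side"):
        print(sel,fit([c for c in B if c[0]==sel],[.5,-.2,0])[0],fit([c for c in R if c[0]==sel],[.5,.2,0])[0])
    a=b[2];M=np.array([[np.cos(a),-np.sin(a),0],[np.sin(a),np.cos(a),0],[0,0,1]])
    T=np.array([b[0],b[1],0])
    for nm,t,s in (("tile low front -y",bt(574,100),(344.3,299.8)),("tile up front -y",bt(622,205),(321.4,280.1)),("up front +y",bt(290,243),(289.6,222.1))):
        x,g=tri(t,s); print(nm,M.T@(x-T)*1000,"gap",g)
    overlay(b,r,"o2",{n:np.load(n+"0.npy") for n in("top","side")})
E
python3 fit2.py
```

```text
bench [ 0.6103 -0.2033] 6.855565355199446
[[-0.3018  0.4061]
 [ 0.0536  0.6387]
 [ 0.4543  0.9771]
 [ 0.4194  0.2013]
 [-0.67    0.1961]
 [-0.2782 -1.5419]
 [ 0.9673 -2.3433]
 [ 1.2481  1.2106]]
trough [0.6418 0.1869] -8.64988060765005
[[ 0.1058  0.1069]
 [ 0.0923  1.7621]
 [ 0.2355 -1.2525]
 [ 0.033  -0.0329]
 [-0.2581 -1.021 ]
 [ 0.0024  0.3036]
 [ 1.0297  0.4146]]
top [ 0.6117 -0.2033  0.1216] [ 0.6445  0.1872 -0.1258]Traceback (most recent call last):
  File "fit2.py", line 11, in <module>
    print(sel,fit([c for c in B if c[0]==sel],[.5,-.2,0])[0],fit([c for c in R if c[0]==sel],[.5,.2,0])[0])
                                                             ~~~^^^^^^^^^^^^^^^^^^^^^^^^^^^^^^^^^^^^^^^
  File "fit.py", line 11, in fit
    r=least_squares(f,x0,loss="soft_l1"); return r.x,r.fun.reshape(-1,2)
    return func(*args, **kwargs)
    result = trf(vector_fun.fun, vector_fun.jac, x0, f0, J0, lb, ub, ftol, xtol,
                 gtol, max_nfev, x_scale, loss_function, tr_solver,
                 tr_options.copy(), verbose, callback=callback_wrapped)
    return trf_no_bounds(
   
[... 194 characters left out ...]
~~~~~~~~~~^^
    self.f = self.fun_wrapped(xp_copy(self.x))
             ~~~~~~~~~~~~~~~~^^^^^^^^^^^^^^^^^
    return np.atleast_1d(self.fun(x))
                         ~~~~~~~~^^^
    return self.f(x, *self.args, **self.kwargs)
           ~~~~~~^^^^^^^^^^^^^^^^^^^^^^^^^^^^^^
  File "fit.py", line 10, in f
    return np.concatenate([proj(m,w)[0]-u for m,u,w in zip(n,uv,W)])
                           ~~~~^^^^^
  File "h.py", line 6, in proj
    p=P(n); c=np.atleast_2d(X)@np.array(p["R"]).T+np.array(p["t"]); s=c[:,:2]/c[:,2:]
  File "h.py", line 4, in P
    def P(n): return eyes.camera_params(n)
                     ~~~~~~~~~~~~~~~~~~^^^
ValueError: time passes only in moves, steps and waits
```

```bash
python3 - <<'E'
s=open("h.py").read()
s=s.replace("def P(n): return eyes.camera_params(n)","_C={n:eyes.camera_params(n) for n in('top','side')}\ndef P(n): return _C[n]")
open("h.py","w").write(s)
s=open("fit2.py").read().replace('("side",(277.6,184.2),(0,-95,40)),','').replace('("top",rt(470,197),(0,-95,40)),','("top",rt(470,197),(0,-95,40)),("top",rt(450,250),(-30,-95,94)),("top",rt(47,203),(-30,95,94)),')
open("fit2.py","w").write(s)
E
python3 fit2.py
```

```text
bench [ 0.6103 -0.2033] 6.855565355199446
[[-0.3018  0.4061]
 [ 0.0536  0.6387]
 [ 0.4543  0.9771]
 [ 0.4194  0.2013]
 [-0.67    0.1961]
 [-0.2782 -1.5419]
 [ 0.9673 -2.3433]
 [ 1.2481  1.2106]]
trough [0.6432 0.1867] -7.709032297309414
[[ 0.1     0.1398]
 [ 0.2398  0.7325]
 [ 0.2873  0.7332]
 [-0.2498 -0.1808]
 [ 0.2096 -1.1647]
 [-0.0014 -0.031 ]
 [-0.3028 -1.0805]
 [ 2.2996  0.4355]]
top [ 0.6117 -0.2033  0.1216] [ 0.6442  0.1871 -0.1238]
side [ 0.6084 -0.2053  0.1176] [ 0.6401  0.1852 -0.1637]
tile low front -y [  35.9224 -105.023    94.5963] gap 0.0035411333949225843
tile up front -y [ -14.6953 -103.7603  175.0943] gap 0.0005984590551605504
up front +y [-14.8479  32.7236 178.4949] gap 0.002461704338318347
```

```bash
cat > plan.py <<'E'
from h import *
from scipy.spatial.transform import Rotation as Ro
def Rz(d): return Ro.from_euler('z',d,degrees=True).as_matrix()
BO=np.array([.611,-.2035,0]);BY=6.95
RT=np.array([.643,.1868,0]);RY=-7.4   # trough foot xy, z=0
def bw(x,y,z): return BO+Rz(BY)@np.array([x,y,z])/1000
def rw(x,y,z): return RT+Rz(RY)@np.array([x,y,z])/1000
def tool(yaw,tilt): # tool y ~ frame x, pointing down, tilt outward(+): z=(sin,0,-cos); x = y cross z
    t=np.radians(tilt); z=np.array([np.sin(t),0,-np.cos(t)]); y=np.array([np.cos(t),0,np.sin(t)]); x=np.cross(y,z)
    return Rz(yaw)@np.array([x,y,z]).T
def delta(p,R,s=None):
    s=s or env.observe(); R0=s["tool_rot"]
    d=R0.T@(p-s["position"])/.75; w=Ro.from_matrix(R0.T@R).as_rotvec()/np.pi
    print("tgt",p,"mm",np.linalg.norm(d)*750,"deg",np.linalg.norm(w)*180); print("D",np.round(np.r_[d,w],4))
def st():
    s=env.observe();print("t",s["time_s"],"q",s["q"],"pos",s["position"],"F",s["ft_force"],"w",s["grip_width"]);return s
def inb(p): return Rz(BY).T@(np.array(p)-BO)*1000
def inr(p): return Rz(RY).T@(np.array(p)-RT)*1000
E
python3 -c "
from plan import *
st();delta(bw(36,-128,235),tool(BY,0))
delta(bw(-150,0,250),tool(BY,0))
for n,uv in (('muffs',(245,163)),('tape',(288,248)),('span',(182,245))): print(n,onz('top',uv,.05))"
```

```text
t 0.1 q [ 54.1842  21.8371  74.3804   0.0016  83.8589 -12.3342] pos [0.219  0.5042 0.2308] F [-0.5219 -0.0841 -0.1675] w 0.08524626137382706
tgt [ 0.6622 -0.3262  0.235 ] mm 941.3404928520097 deg 59.56821788681906
D [-0.9833 -0.7801 -0.0049 -0.0004  0.0001  0.3309]
tgt [ 0.4621 -0.2217  0.25  ] mm 765.7638630952765 deg 59.56821788681906
D [-0.683  -0.7586 -0.0249 -0.0004  0.0001  0.3309]
muffs [0.7022 0.0574 0.05  ]
tape [ 0.4567 -0.0652  0.05  ]
span [0.4674 0.2374 0.05  ]
```

>>> jog_arm(
  deltas=[-0.983,-0.78,-0.005,0,0,0.331,1,-0.983,-0.78,-0.005,0,0,0.331,1,-0.983,-0.78,-0.005,0,0,0.331,1,-0.983,-0.78,-0.005,0,0,0.331,1,-0.983,-0.78,-0.005,0,0,0.331,1,-0.983,-0.78,-0.005,0,0,0.331,1,-0.983,-0.78,-0.005,0,0,0.331,1,-0.983,-0.78,-0.005,0,0,0.331,1,-0.983,-0.78,-0.005,0,0,0.331,1,-0.983,-0.78,-0.005,0,0,0.331,1,-0.983,-0.78,-0.005,0,0,0.331,1,-0.983,-0.78,-0.005,0,0,0.331,1],
)

```text
time_s: 1.1
position: [0.4549, 0.0612, 0.2332]
tool_rot: [[-0.121, 0.993, -0.0], [0.993, 0.121, 0.0], [0.0, -0.0, -1.0]]
ft_force: [1.6, 0.3, -0.0]
grip_width: 0.0002
```

```bash
python3 -c "
from plan import *
st();delta(bw(36,-128,235),tool(BY,0))"
```

```text
t 1.1 q [ -7.1655  12.5631  87.6548   0.0023  79.7997 -14.0885] pos [0.4549 0.0612 0.2332] F [ 1.5646  0.3463 -0.0346] w 0.0002493836343387814
tgt [ 0.6622 -0.3262  0.235 ] mm 439.4320750249106 deg 0.03268269936180936
D [-0.5461  0.2121 -0.0025 -0.0001 -0.     -0.0002]
```

>>> jog_arm(
  deltas=[-0.546,0.212,-0.0025,0,0,0,1,-0.546,0.212,-0.0025,0,0,0,1,-0.546,0.212,-0.0025,0,0,0,1,-0.546,0.212,-0.0025,0,0,0,1,-0.546,0.212,-0.0025,0,0,0,1,-0.546,0.212,-0.0025,0,0,0,1,-0.546,0.212,-0.0025,0,0,0,1,-0.546,0.212,-0.0025,0,0,0,1,-0.546,0.212,-0.0025,0,0,0,1,-0.546,0.212,-0.0025,0,0,0,1,-0.546,0.212,-0.0025,0,0,0,1,-0.546,0.212,-0.0025,0,0,0,1],
)

```text
time_s: 2.1
position: [0.6622, -0.3284, 0.232]
tool_rot: [[-0.117, 0.993, -0.002], [0.993, 0.117, 0.001], [0.001, -0.002, -1.0]]
ft_force: [-0.1, 0.1, -1.3]
grip_width: -0.0002
```

```bash
python3 -c "
from plan import *
s=st();print(inb(s['position']));delta(bw(36,-128,112),tool(BY,0))"
```

```text
t 2.1 q [-35.5116  43.0067  35.873   -0.0334 101.2659 -42.2398] pos [ 0.6622 -0.3284  0.232 ] F [-0.0993  0.1435 -1.2944] w -0.00018962158463623562
[  35.7129 -130.153   231.9605]
tgt [ 0.6622 -0.3262  0.112 ] mm 119.98016336242496 deg 0.2727600080418739
D [ 0.0027  0.0007  0.1599 -0.0007 -0.0004 -0.0013]
```

>>> jog_arm(
  deltas=[0.001,0,0.03,0,0,0,1,0.001,0,0.07,0,0,0,1,0.001,0,0.11,0,0,0,1,0.001,0,0.14,0,0,0,1,0.001,0,0.16,0,0,0,1,0.001,0,0.16,0,0,0,1,0.001,0,0.16,0,0,0,1],
)

```text
time_s: 2.68
position: [0.6616, -0.3226, 0.1149]
tool_rot: [[-0.121, 0.993, -0.001], [0.993, 0.121, 0.001], [0.001, -0.001, -1.0]]
ft_force: [-0.0, 0.1, 0.2]
grip_width: -0.0
```

```bash
python3 -c "
from plan import *
s=st();print(inb(s['position']))
a=eyes.get_image('side');b=eyes.get_image('top')
f=lambda im,x,y,w,h,k:cv2.resize(im[y:y+h,x:x+w,::-1],None,fx=k,fy=k,interpolation=cv2.INTER_CUBIC)
cv2.imwrite('pics/p1.png',np.hstack([f(a,250,190,100,150,4),f(b,315,130,100,150,4)]))
delta(bw(36,-110,107.5),tool(BY,0))"
```

```text
t 2.6833 q [-35.1854  45.9144  48.7769   0.0042  85.3933 -42.146 ] pos [ 0.6616 -0.3226  0.1149] F [-0.0064  0.1116  0.1713] w -4.365163066485634e-05
[  35.7888 -124.3931  114.9327]
tgt [ 0.66   -0.3083  0.1075] mm 17.7990570410918 deg 0.1439973931043253
D [ 0.0201 -0.0006  0.0126  0.0006  0.0005  0.    ]
```

View pics/p1.png

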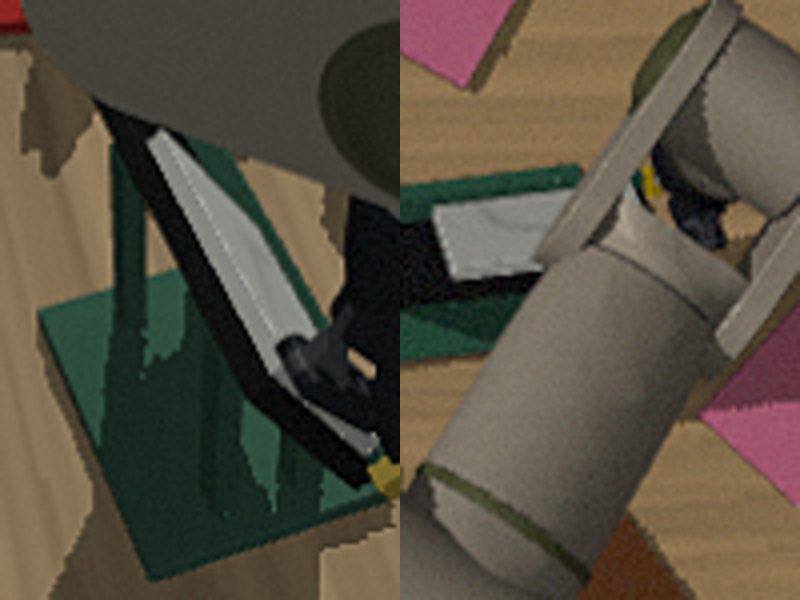

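>>> jog_arm(
  deltas=[0,0,0.006,0,0,0,1,0,0,0.006,0,0,0,1,0,0,0.006,0,0,0,1,0,0,0.006,0,0,0,1,0.003,0,0.006,0,0,0,1,0.006,0,0.006,0,0,0,1,0.009,0,0.006,0,0,0,1,0.012,0,0.006,0,0,0,1,0.015,0,0.006,0,0,0,1,0.018,0,0.006,0,0,0,1,0.021,0,0.006,0,0,0,1,0.024,0,0.006,0,0,0,1],
)

```text
time_s: 3.78
position: [0.6596, -0.3051, 0.1107]
tool_rot: [[-0.121, 0.993, 0.0], [0.993, 0.121, -0.0], [-0.0, 0.0, -1.0]]
ft_force: [-0.4, -0.6, -0.4]
grip_width: 0.0003
```

```bash
python3 -c "
from plan import *
s=st();print(inb(s['position']));delta(bw(36,11,107.5),tool(BY,0))
a=eyes.get_image('side');b=eyes.get_image('top')
f=lambda im,x,y,w,h,k:cv2.resize(im[y:y+h,x:x+w,::-1],None,fx=k,fy=k,interpolation=cv2.INTER_CUBIC)
cv2.imwrite('pics/p2.png',np.hstack([f(a,250,190,100,150,4),f(b,290,130,100,150,4)]))"
```

```text
t 3.7833 q [-34.1252  45.0345  51.3638  -0.0003  83.6001 -41.0704] pos [ 0.6596 -0.3051  0.1107] F [-0.4477 -0.6046 -0.4355] w 0.0002535468958926693
[  35.9455 -106.695   110.7068]
tgt [ 0.6454 -0.1882  0.1075] mm 117.73868980248112 deg 0.00505084254068644
D [ 0.1569  0.0001  0.0043  0.      0.     -0.    ]
```

View pics/p2.png

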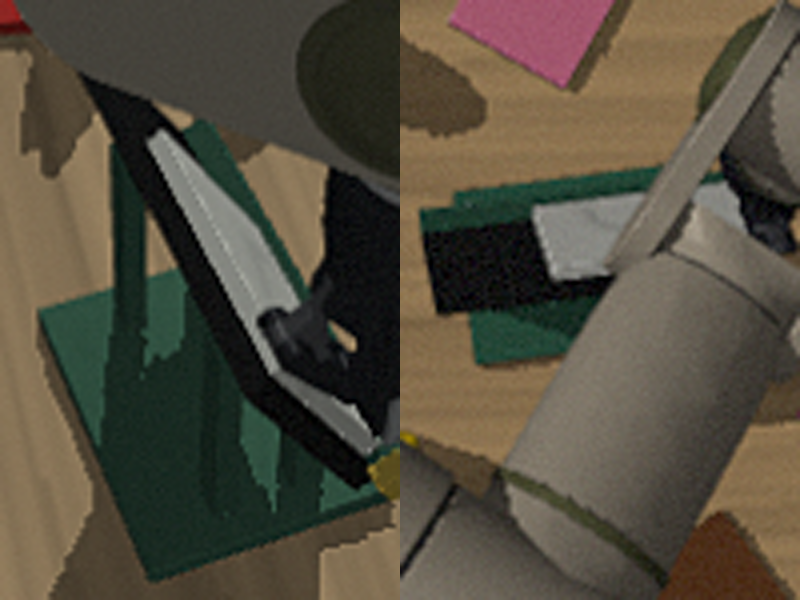

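```bash
python3 -c "
from plan import *
a=eyes.get_image('side');s=env.observe();p=s['position']
print(proj('side',np.array([p,p+s['tool_rot']@[.011,0,0],p+s['tool_rot']@[0,-.0145,0],p+s['tool_rot']@[.011,-.0145,0]])), proj('side',bw(38.7,-106,90)),proj('side',bw(36,-106,94.7)))
o=cv2.resize(a[250:325,295:365,::-1],None,fx=8,fy=8,interpolation=cv2.INTER_NEAREST)
o=(255*(o/255.)**.45).astype(np.uint8)
for q in proj('side',np.array([p,p+s['tool_rot']@[.011,-.0145,0],p+s['tool_rot']@[-.011,-.0145,0]])): cv2.circle(o,tuple(int(v) for v in ((q-[295,250]+.5)*8)),3,(0,0,255),-1)
cv2.imwrite('pics/p3.png',o)"
```

```text
[[347.1507 295.1857]
 [344.321  290.3088]
 [339.6153 297.7207]
 [336.8445 292.7956]] [[347.2033 301.1062]] [[346.0858 300.0665]]
```

View pics/p3.png

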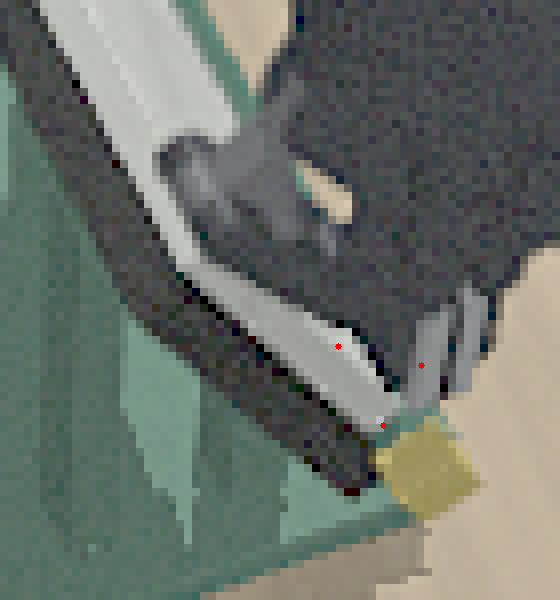

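```bash
python3 -c "
from plan import *
nn=Rz(BY)@[0,1,0]
def onY(uv,y):
    o,d=ray('side',uv);p0=bw(0,y,0);return inb(o+d*((p0-o)@nn)/(d@nn))
g=lambda c:(295+c[0]/8-.5,250+c[1]/8-.5)
for nm,c in (('knuckleL',(158,155)),('knuckle low',(205,240)),('knee',(345,325)),('tip edge up',(375,360)),('tipL',(398,392)),('pad1',(415,408)),('padgap',(447,390)),('pad2',(460,392)),('tipR',(490,350))):
    print(nm,onY(g(c),-106.7),onY(g(c),-117.7))"
```

```text
knuckleL [ -30.9162 -106.7     215.1874] [ -36.4194 -117.7     230.8105]
knuckle low [ -19.3292 -106.7     182.7082] [ -25.1839 -117.7     199.3163]
knee [  15.4646 -106.7     136.1456] [   8.5547 -117.7     154.1658]
tip edge up [  24.1163 -106.7     118.8753] [  16.944  -117.7     137.4192]
tipL [  31.2033 -106.7     103.0639] [  23.8161 -117.7     122.0874]
pad1 [  36.2734 -106.7      94.1729] [  28.7325 -117.7     113.466 ]
padgap [  43.8178 -106.7      97.1105] [  36.0481 -117.7     116.3145]
pad2 [  47.3291 -106.7      94.4637] [  39.4529 -117.7     113.748 ]
tipR [  53.1571 -106.7     107.4767] [  45.1042 -117.7     126.3664]
```

```bash
python3 -c "
from plan import *
st();R=tool(BY-90,0)
delta(bw(36,-132,150),tool(BY,0)); delta(bw(31,-130,150),R)"
```

```text
t 3.9333 q [-34.1315  45.0383  51.3441  -0.0005  83.6127 -41.0835] pos [ 0.6596 -0.3052  0.1108] F [0.1029 0.1851 0.3799] w -0.00015355770081578154
tgt [ 0.6627 -0.3302  0.15  ] mm 46.61349655166961 deg 0.005371177719546378
D [-0.0336  0.0001 -0.0523  0.      0.      0.    ]
tgt [ 0.6575 -0.3288  0.15  ] mm 45.83346160657763 deg 90.00212158061092
D [-0.0309 -0.0066 -0.0523  0.      0.      0.5   ]
```

>>> jog_arm(
  deltas=[-0.034,0,-0.02,0,0,0,1,-0.034,0,-0.052,0,0,0,1,-0.034,0,-0.052,0,0,0,1],
  grip_force=60,
)

```text
time_s: 4.18
position: [0.6637, -0.3327, 0.1543]
tool_rot: [[-0.12, 0.993, 0.006], [0.993, 0.12, -0.005], [-0.005, 0.006, -1.0]]
ft_force: [1.1, -0.2, 1.5]
grip_width: 0.0
```

>>> jog_arm(
  deltas=[0,-0.0066,0,0,0,0.5,1,0,-0.0066,0,0,0,0.5,1,0,-0.0066,0,0,0,0.5,1,0,-0.0066,0,0,0,0.5,1,0,-0.0066,0,0,0,0.5,1,0,-0.0066,0,0,0,0.5,1,0,-0.0066,0,0,0,0.5,1,0,-0.0066,0,0,0,0.5,1,0,-0.0066,0,0,0,0.5,1,0,-0.0066,0,0,0,0.5,1,0,-0.0066,0,0,0,0.5,1,0,-0.0066,0,0,0,0.5,1],
)

```text
time_s: 5.18
position: [0.6577, -0.331, 0.1494]
tool_rot: [[0.983, 0.185, -0.0], [0.185, -0.983, 0.0], [-0.0, -0.0, -1.0]]
ft_force: [0.6, 0.1, 0.1]
grip_width: 0.0
```

>>> jog_arm(
  deltas=[0,0,0,0,0,0,1,0,0,0,0,0,0,1,0,0,0,0,0,0,1,0,0,0,0,0,0,1],
)

```text
time_s: 5.52
position: [0.6578, -0.3312, 0.1496]
tool_rot: [[0.981, 0.193, -0.0], [0.193, -0.981, 0.0], [-0.0, -0.0, -1.0]]
ft_force: [0.1, 0.6, -0.2]
grip_width: 0.0001
```

```bash
python3 -c "
from plan import *
s=st();R=tool(BY-90,0);print(inb(s['position']))
delta(bw(30,-129,107),R)"
```

```text
t 5.5167 q [-35.9077  44.5775  45.8434  -0.0007  89.5814  42.9501] pos [ 0.6578 -0.3312  0.1496] F [ 0.1407  0.6177 -0.1813] w 9.669078000789687e-05
[  30.9564 -132.4227  149.6029]
tgt [ 0.6564 -0.3279  0.107 ] mm 42.750889487103976 deg 4.192152827929849
D [-0.0009 -0.0046  0.0568 -0.      0.      0.0233]
```

>>> jog_arm(
  deltas=[-0.001,0,0.015,0,0,0.0233,1,-0.001,0,0.035,0,0,0.0233,1,-0.001,0,0.05,0,0,0.0233,1,-0.001,0,0.057,0,0,0.0233,1,-0.001,0,0.057,0,0,0.0233,1,-0.001,0,0.057,0,0,0.0233,1,-0.001,0,0.057,0,0,0.0233,1],
)

```text
time_s: 6.1
position: [0.6574, -0.3316, 0.1079]
tool_rot: [[0.993, 0.119, 0.001], [0.119, -0.993, -0.001], [0.001, 0.001, -1.0]]
ft_force: [0.3, 1.3, 0.2]
grip_width: 0.0001
```

```bash
python3 -c "
from plan import *
s=st();R=tool(BY-90,0);print(inb(s['position']))
delta(bw(30,-108,107),R)
a=eyes.get_image('side');
o=cv2.resize(a[240:325,285:365,::-1],None,fx=7,fy=7,interpolation=cv2.INTER_NEAREST)
cv2.imwrite('pics/p4.png',(255*(o/255.)**.45).astype(np.uint8))"
```

```text
t 6.1 q [-35.9518  46.1569  49.4459  -0.0005  84.3091  47.219 ] pos [ 0.6574 -0.3316  0.1079] F [0.2713 1.3182 0.1739] w 6.0669099152313894e-05
[  30.5261 -132.7863  107.885 ]
tgt [ 0.6538 -0.3071  0.107 ] mm 24.80762897353418 deg 0.14946152626640377
D [-0.0008 -0.033   0.0011  0.0003 -0.0004 -0.0007]
```

View pics/p4.png

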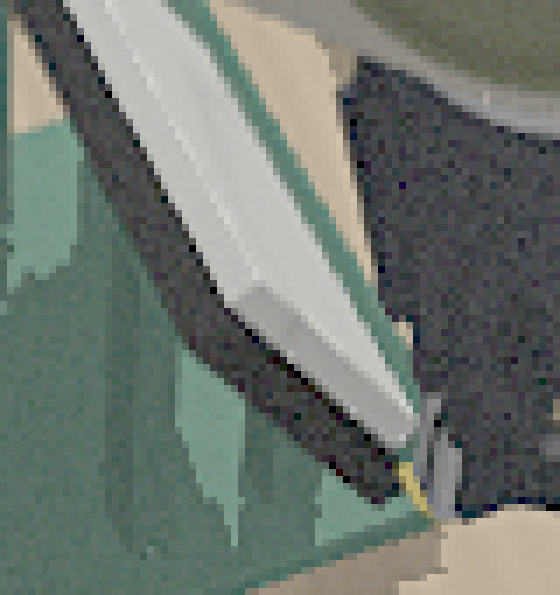

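```bash
python3 -c "
from plan import *
nn=Rz(BY)@[0,1,0]
def onY(uv,y):
    o,d=ray('side',uv);p0=bw(0,y,0);return inb(o+d*((p0-o)@nn)/(d@nn))
g=lambda c:(285+c[0]/7-.5,240+c[1]/7-.5)
for c in ((430,515),(458,517),(415,430),(372,280)): print(onY(g(c),-132.8),onY(g(c),-142))"
```

```text
[  21.7284 -132.8     100.2983] [  15.33   -142.      117.5181]
[  29.9758 -132.8      94.6744] [  23.3519 -142.      112.0479]
[  13.5309 -132.8     141.3264] [   7.3565 -142.      157.4249]
[  -3.4417 -132.8     207.6536] [  -9.1522 -142.      221.9392]
```

>>> jog_arm(
  deltas=[0,-0.005,0.001,0,0,0,1,0,-0.01,0.001,0,0,0,1,0,-0.014,0.001,0,0,0,1,0,-0.018,0.001,0,0,0,1,0,-0.021,0.001,0,0,0,1,0,-0.024,0.001,0,0,0,1,0,-0.027,0.001,0,0,0,1,0,-0.03,0.001,0,0,0,1,0,-0.033,0.001,0,0,0,1,0,-0.036,0.001,0,0,0,1,0,-0.039,0.001,0,0,0,1,0,-0.042,0.001,0,0,0,1],
)

```text
time_s: 7.15
position: [0.6534, -0.3003, 0.1063]
tool_rot: [[0.993, 0.118, 0.0], [0.118, -0.993, -0.001], [0.0, 0.001, -1.0]]
ft_force: [1.1, -3.7, -0.6]
grip_width: 0.0001
```

```bash
python3 -c "
from plan import *
s=st();R=tool(BY-90,0);print(inb(s['position']))
delta(bw(30,14,107),R)
a=eyes.get_image('side');
o=cv2.resize(a[190:325,255:365,::-1],None,fx=4,fy=4,interpolation=cv2.INTER_NEAREST)
cv2.imwrite('pics/p5.png',(255*(o/255.)**.45).astype(np.uint8))"
```

```text
t 7.15 q [-34.0846  44.4051  53.4607  -0.0179  82.0903  49.1276] pos [ 0.6534 -0.3003  0.1063] F [ 1.1018 -3.657  -0.6089] w 0.00012982314886844816
[  30.3295 -101.2382  106.2711]
tgt [ 0.6391 -0.186   0.107 ] mm 115.24097928885416 deg 0.1666272498432478
D [-0.0009 -0.1536 -0.0011  0.0002 -0.0001 -0.0009]
```

View pics/p5.png

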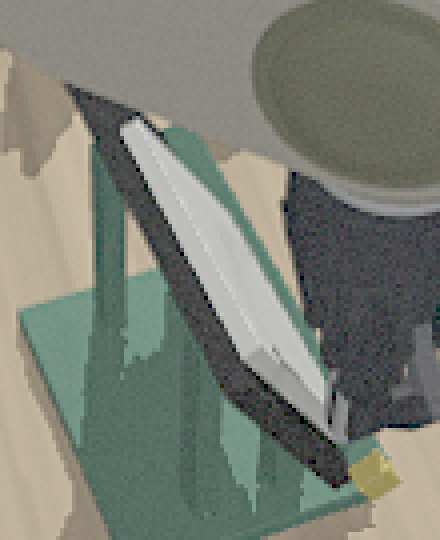

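>>> jog_arm(
  deltas=[0,-0.004,0,0,0,0,1,0,-0.008,0,0,0,0,1,0,-0.012,0,0,0,0,1,0,-0.016,0,0,0,0,1,0,-0.02,0,0,0,0,1,0,-0.024,0,0,0,0,1,0,-0.028,0,0,0,0,1,0,-0.032,0,0,0,0,1,0,-0.036,0,0,0,0,1,0,-0.04,0,0,0,0,1,0,-0.044,0,0,0,0,1,0,-0.048,0,0,0,0,1],
)

```text
time_s: 8.2
position: [0.6489, -0.2642, 0.1062]
tool_rot: [[0.993, 0.118, -0.0], [0.118, -0.993, -0.0], [-0.0, 0.0, -1.0]]
ft_force: [0.9, -4.9, 1.5]
grip_width: 0.0002
```

```bash
python3 -c "
from plan import *
s=st();print(inb(s['position']))
a=eyes.get_image('side');b=eyes.get_image('top')
o=np.hstack([cv2.resize(a[170:325,255:355,::-1],None,fx=4,fy=4),cv2.resize(b[110:265,280:380,::-1],None,fx=4,fy=4)])
cv2.imwrite('pics/p6.png',(255*(o/255.)**.45).astype(np.uint8))"
```

```text
t 8.2 q [-31.8004  42.5275  57.4409  -0.0112  80.0329  51.4028] pos [ 0.6489 -0.2642  0.1062] F [ 0.9269 -4.8976  1.5374] w 0.00015420678223062882
[ 30.3068 -64.8049 106.2476]
```

View pics/p6.png

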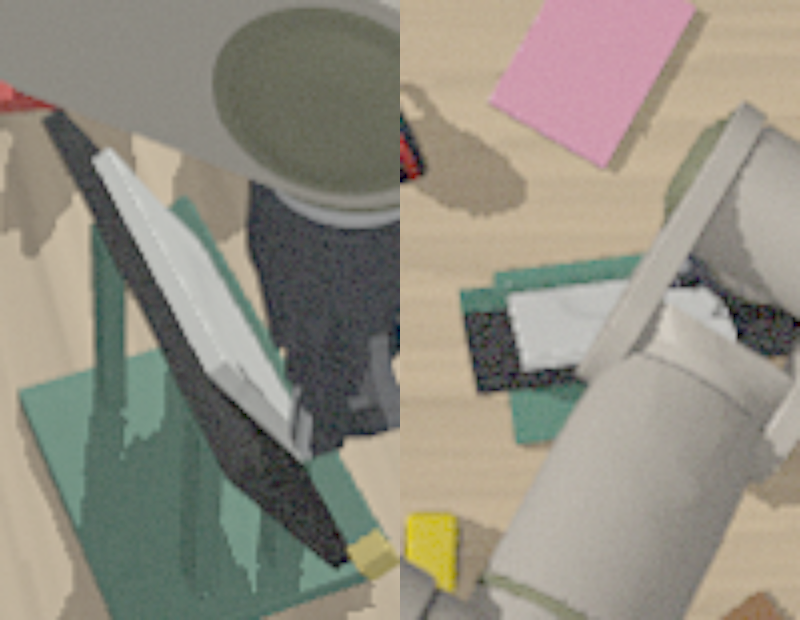

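The tile is sliding flat along the ledge without tipping, and its leading edge is now at top pixel (307,184).

>>> jog_arm(
  deltas=[0,-0.004,0,0,0,0,1,0,-0.008,0,0,0,0,1,0,-0.012,0,0,0,0,1,0,-0.016,0,0,0,0,1,0,-0.02,0,0,0,0,1,0,-0.024,0,0,0,0,1,0,-0.028,0,0,0,0,1,0,-0.032,0,0,0,0,1,0,-0.036,0,0,0,0,1,0,-0.04,0,0,0,0,1,0,-0.044,0,0,0,0,1,0,-0.048,0,0,0,0,1],
)

```text
time_s: 9.3
position: [0.6447, -0.2283, 0.1062]
tool_rot: [[0.993, 0.118, -0.0], [0.118, -0.993, -0.0], [-0.0, 0.0, -1.0]]
ft_force: [-1.3, -4.8, 2.0]
grip_width: -0.0001
```

```bash
cat > look.py <<'E'
from plan import *
def onface(n,uv,off=.010):
    o,d=ray(n,uv); nn=Rz(BY)@[.866,0,.5]; p0=bw(30,0,85)+nn*off
    return inb(o+d*((p0-o)@nn)/(d@nn))
E
python3 -c "
from look import *
s=st();print(inb(s['position']))
b=eyes.get_image('top')
o=cv2.resize(b[150:220,260:370,::-1],None,fx=7,fy=7)
cv2.imwrite('pics/p7.png',(255*(o/255.)**.45).astype(np.uint8))"
```

```text
t 9.3 q [-29.3951  40.869   60.9271  -0.0063  78.209   53.805 ] pos [ 0.6447 -0.2283  0.1062] F [-1.3236 -4.7666  2.0275] w -0.0001104168196926727
[ 30.4168 -28.741  106.2204]
```

View pics/p7.png

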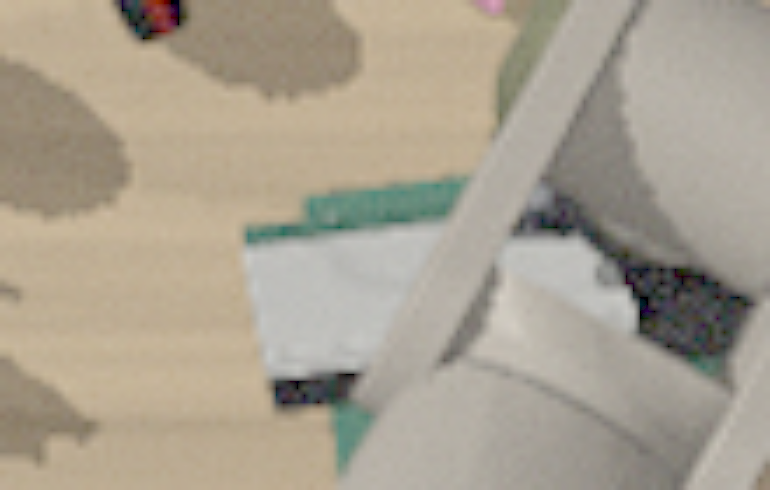

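>>> jog_arm(
  deltas=[0,-0.004,0,0,0,0,1,0,-0.008,0,0,0,0,1,0,-0.012,0,0,0,0,1,0,-0.016,0,0,0,0,1,0,-0.02,0,0,0,0,1,0,-0.024,0,0,0,0,1,0,-0.028,0,0,0,0,1,0,-0.032,0,0,0,0,1,0,-0.036,0,0,0,0,1,0,-0.04,0,0,0,0,1,0,-0.044,0,0,0,0,1,0,-0.044,0,0,0,0,1],
)

```text
time_s: 10.35
position: [0.6408, -0.1953, 0.1063]
tool_rot: [[0.993, 0.119, 0.0], [0.119, -0.993, 0.0], [0.0, -0.0, -1.0]]
ft_force: [-1.9, -2.0, 1.0]
grip_width: -0.0003
```

```bash
python3 -c "
from look import *
s=st();print(inb(s['position']))
b=eyes.get_image('top')
o=cv2.resize(b[150:220,260:370,::-1],None,fx=7,fy=7)
cv2.imwrite('pics/p8.png',(255*(o/255.)**.45).astype(np.uint8))"
```

```text
t 10.35 q [-27.057   39.5092  63.7391   0.0124  76.7565  56.1174] pos [ 0.6408 -0.1953  0.1063] F [-1.8804 -2.0175  0.9736] w -0.00027087683133290727
[ 30.6007   4.5087 106.3318]
```

View pics/p8.png

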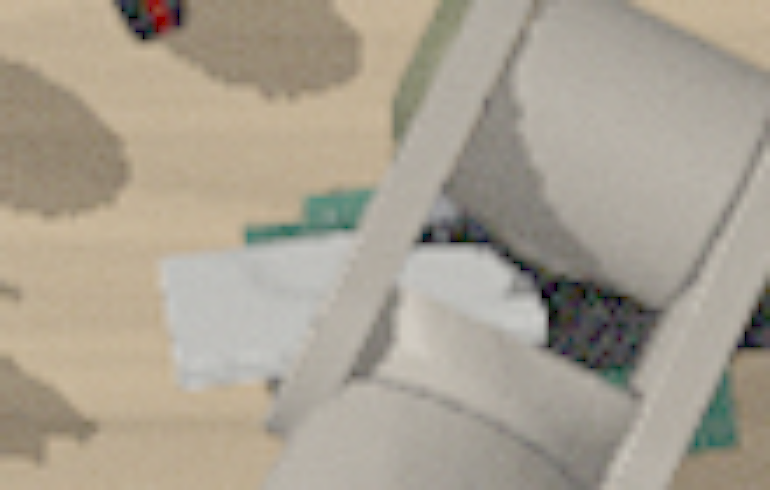

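>>> jog_arm(
  deltas=[0,-0.004,0,0,0,0,1,0,-0.008,0,0,0,0,1,0,-0.012,0,0,0,0,1,0,-0.016,0,0,0,0,1,0,-0.016,0,0,0,0,1,0,-0.01,0,0,0,0,1,0,0.005,0,0,0,0,1,0,0.02,0,0,0,0,1,0,0.02,-0.05,0,0,0,1,0,0.02,-0.1,0,0,0,1,0,0.02,-0.15,0,0,0,1,0,0.02,-0.2,0,0,0,1],
)

```text
time_s: 11.4
position: [0.6424, -0.2117, 0.2578]
tool_rot: [[0.993, 0.118, -0.0], [0.118, -0.993, 0.001], [-0.0, -0.001, -1.0]]
ft_force: [-0.3, -0.3, -0.2]
grip_width: 0.0001
```

```bash
python3 -c "
from look import *
s=st();print(inb(s['position']))
b=eyes.get_image('top')
o=cv2.resize(b[150:220,260:370,::-1],None,fx=7,fy=7)
cv2.imwrite('pics/p9.png',(255*(o/255.)**.45).astype(np.uint8))"
```

```text
t 11.4 q [-28.2556  34.6058  47.9837   0.0267  97.4425  54.9871] pos [ 0.6424 -0.2117  0.2578] F [-0.2504 -0.3207 -0.1759] w 5.403759280415671e-05
[ 30.1396 -11.9396 257.7816]
```

View pics/p9.png

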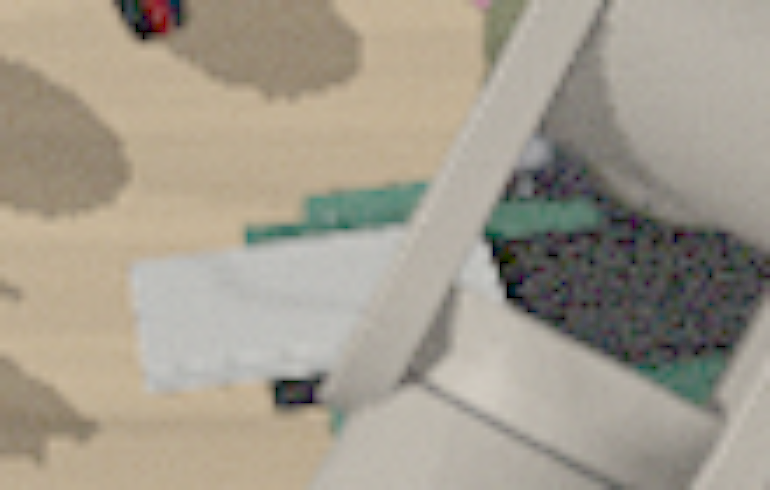

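```bash
python3 -c "
from look import *
k=lambda c:(260+(c[0]+.5)/7-.5,150+(c[1]+.5)/7-.5)
print(onface('top',k((132,263))),onface('top',k((152,378))))
s=st();R=tool(BY,30);print(R)
delta(bw(-50.7,139,250),R)"
```

```text
[ 36.3355 161.3016  94.0261] [-15.9436 159.8424 184.5734]
t 11.45 q [-28.249   34.2528  47.2355   0.0244  97.7724  54.9867] pos [ 0.6439 -0.2125  0.2666] F [-0.5887 -0.3354  6.0695] w 9.670958513242577e-05
[[-0.121   0.8597  0.4963]
 [ 0.9927  0.1048  0.0605]
 [ 0.      0.5    -0.866 ]]
tgt [ 0.5439 -0.0717  0.25  ] mm 173.55933223469071 deg 93.75719590528793
D [-0.1106 -0.2023  0.0195 -0.126   0.1299 -0.4884]
```

>>> jog_arm(
  deltas=[-0.11,-0.2,-0.01,-0.126,0.13,-0.488,1,-0.11,-0.2,-0.01,-0.126,0.13,-0.488,1,-0.11,-0.2,-0.01,-0.126,0.13,-0.488,1,-0.11,-0.2,-0.01,-0.126,0.13,-0.488,1,-0.11,-0.2,-0.01,-0.126,0.13,-0.488,-1,-0.11,-0.2,-0.01,-0.126,0.13,-0.488,-1,-0.11,-0.2,-0.01,-0.126,0.13,-0.488,-1,-0.11,-0.2,-0.01,-0.126,0.13,-0.488,-1,-0.11,-0.2,-0.01,-0.126,0.13,-0.488,-1,-0.11,-0.2,-0.01,-0.126,0.13,-0.488,-1,-0.11,-0.2,-0.01,-0.126,0.13,-0.488,-1,-0.11,-0.2,-0.01,-0.126,0.13,-0.488,-1],
)

```text
time_s: 12.45
position: [0.5431, -0.0723, 0.2637]
tool_rot: [[0.002, 0.887, 0.461], [0.999, -0.019, 0.031], [0.036, 0.461, -0.887]]
ft_force: [0.4, -0.1, -0.4]
grip_width: 0.0854
```

>>> jog_arm(
  deltas=[0,0,0,0,0,0,-1,0,0,0,0,0,0,-1,0,0,0,0,0,0,-1],
)

```text
time_s: 12.7
position: [0.5432, -0.0721, 0.2638]
tool_rot: [[0.012, 0.888, 0.459], [0.999, -0.028, 0.03], [0.04, 0.458, -0.888]]
ft_force: [-0.5, -0.1, -0.7]
grip_width: 0.0854
```

```bash
python3 -c "
from look import *
s=st();R=tool(BY,30);print(inb(s['position']))
delta(bw(-50.7,139,235),R)"
```

```text
t 12.7 q [-26.3962   9.7472  91.079   16.1419  56.1049 -31.4832] pos [ 0.5432 -0.0721  0.2638] F [-0.4702 -0.1033 -0.6728] w 0.08540434489327005
[-51.3934 138.6482 263.7561]
tgt [ 0.5439 -0.0717  0.235 ] mm 28.76664716841197 deg 8.340784053838865
D [-0.0009 -0.0168  0.0345 -0.0141  0.0093 -0.0432]
```

>>> jog_arm(
  deltas=[-0.001,-0.017,0.0345,-0.0141,0.0093,-0.0432,-1,-0.001,-0.017,0.0345,-0.0141,0.0093,-0.0432,-1,-0.001,-0.017,0.0345,-0.0141,0.0093,-0.0432,-1,-0.001,-0.017,0.0345,-0.0141,0.0093,-0.0432,-1,-0.001,-0.017,0.0345,-0.0141,0.0093,-0.0432,-1],
)

```text
time_s: 13.12
position: [0.5441, -0.0713, 0.2357]
tool_rot: [[-0.124, 0.859, 0.497], [0.992, 0.108, 0.061], [-0.001, 0.501, -0.865]]
ft_force: [0.5, 0.5, -0.2]
grip_width: 0.0858
```

```bash
python3 -c "
from look import *
s=st();R=tool(BY,30);print(inb(s['position']))
delta(bw(-.2,139,147.3),R)
a=eyes.get_image('side');b=eyes.get_image('top')
o=np.hstack([cv2.resize(a[140:290,235:335,::-1],None,fx=4,fy=4),cv2.resize(b[130:280,255:355,::-1],None,fx=4,fy=4)])
cv2.imwrite('pics/p10.png',(255*(o/255.)**.45).astype(np.uint8))"
```

```text
t 13.1167 q [-27.8632  10.9181  95.6807  21.9106  50.1137 -45.6806] pos [ 0.5441 -0.0713  0.2357] F [ 0.4538  0.4682 -0.2245] w 0.085766320103612
[-50.4085 139.2881 235.7134]
tgt [ 0.594  -0.0655  0.1473] mm 101.67544787820076 deg 0.19057910985659135
D [-0.0004 -0.0011  0.1356  0.0004 -0.0001  0.001 ]
```

View pics/p10.png

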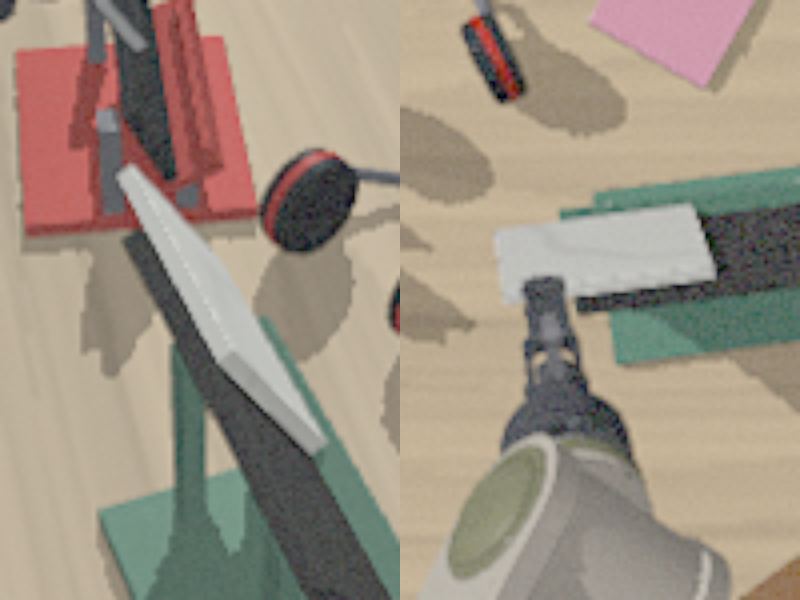

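>>> jog_arm(
  deltas=[0,-0.001,0.02,0,0,0,-1,0,-0.001,0.04,0,0,0,-1,0,-0.001,0.06,0,0,0,-1,0,-0.001,0.075,0,0,0,-1,0,-0.001,0.09,0,0,0,-1,0,-0.001,0.105,0,0,0,-1,0,-0.001,0.118,0,0,0,-1,0,-0.001,0.128,0,0,0,-1,0,-0.001,0.1355,0,0,0,-1,0,-0.001,0.1355,0,0,0,-1,0,-0.001,0.1355,0,0,0,-1],
)

```text
time_s: 14.13
position: [0.5934, -0.065, 0.1464]
tool_rot: [[-0.126, 0.859, 0.497], [0.992, 0.11, 0.062], [-0.001, 0.5, -0.866]]
ft_force: [0.7, -0.2, 0.1]
grip_width: 0.0854
```

```bash
python3 -c "
from look import *
s=st();R=tool(BY,30);print(inb(s['position']))
delta(bw(-.2,139,147.3),R)
a=eyes.get_image('side');b=eyes.get_image('top')
o=np.hstack([cv2.resize(a[140:290,235:335,::-1],None,fx=4,fy=4),cv2.resize(b[130:280,255:355,::-1],None,fx=4,fy=4)])
cv2.imwrite('pics/p11.png',(255*(o/255.)**.45).astype(np.uint8))"
```

```text
t 14.1333 q [-24.2649  21.8481  96.948   25.2268  37.6792 -48.4241] pos [ 0.5934 -0.065   0.1464] F [ 0.742  -0.2017  0.1107] w 0.08542772528772276
[ -0.7167 139.5899 146.4372]
tgt [ 0.594  -0.0655  0.1473] mm 1.1659636585479258 deg 0.2928880190660266
D [-0.0008  0.0012 -0.0007  0.0001 -0.0004  0.0016]
```

View pics/p11.png

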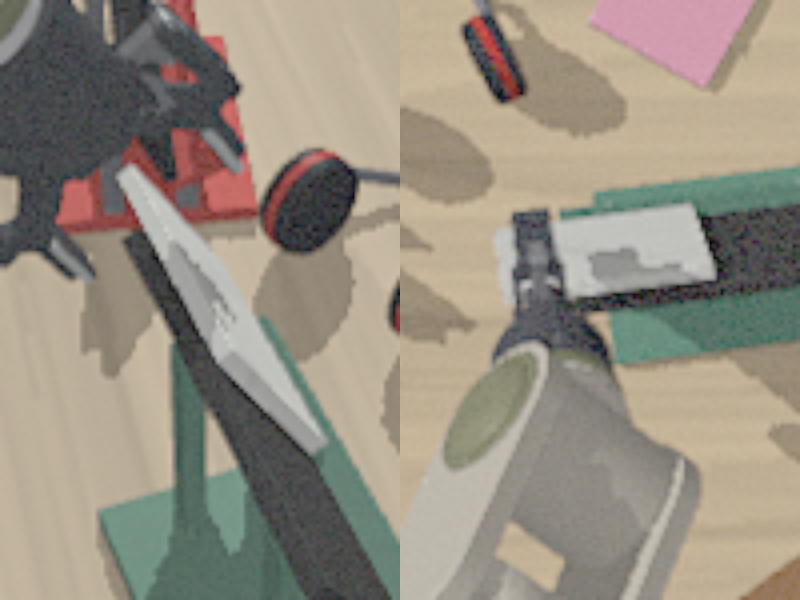

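>>> jog_arm(
  deltas=[0,0.001,0,0,0,0,0,0,0.001,0,0,0,0,0,0,0.001,0,0,0,0,0.5,0,0.001,0,0,0,0,0.6,0,0.001,0,0,0,0,0.7,0,0.001,0,0,0,0,0.75,0,0.001,0,0,0,0,0.8],
  grip_force=20,
)

```text
time_s: 14.82
position: [0.5936, -0.0649, 0.1466]
tool_rot: [[-0.126, 0.859, 0.496], [0.992, 0.11, 0.062], [-0.001, 0.5, -0.866]]
ft_force: [-3.3, -0.3, 0.8]
grip_width: 0.0098
```

>>> jog_arm(
  deltas=[0,0,0,0,0,0,0.9,0,0,0,0,0,0,1,0,0,0,0,0,0,1],
  grip_force=20,
)

```text
time_s: 15.07
position: [0.5937, -0.0649, 0.1467]
tool_rot: [[-0.126, 0.859, 0.496], [0.992, 0.11, 0.062], [-0.001, 0.5, -0.866]]
ft_force: [-4.5, -1.7, 0.8]
grip_width: 0.0097
```

>>> jog_arm(
  deltas=[0,0,0,0,0,0,1,0,0,0,0,0,0,1,0,0.002,-0.003,0,0,0,1,0,0.005,-0.008,0,0,0,1,0,0.01,-0.017,0,0,0,1,0,0.015,-0.026,0,0,0,1,0,0.02,-0.035,0,0,0,1,0,0.02,-0.035,0,0,0,1],
  grip_force=90,
)

```text
time_s: 15.73
position: [0.5946, -0.0652, 0.1794]
tool_rot: [[-0.126, 0.857, 0.5], [0.992, 0.11, 0.061], [-0.003, 0.503, -0.864]]
ft_force: [0.4, 0.1, -4.1]
grip_width: 0.0085
```

```bash
python3 -c "
from look import *
s=st();print(inb(s['position']),s['wrist_torque'])
a=eyes.get_image('side');b=eyes.get_image('top')
o=np.hstack([cv2.resize(a[140:290,235:335,::-1],None,fx=4,fy=4),cv2.resize(b[130:280,255:355,::-1],None,fx=4,fy=4)])
cv2.imwrite('pics/p12.png',(255*(o/255.)**.45).astype(np.uint8))"
```

```text
t 15.7333 q [-24.2215  19.3505  94.2786  22.797   42.1893 -45.2308] pos [ 0.5946 -0.0652  0.1794] F [ 0.3685  0.1269 -4.0737] w 0.008549855216090122
[  0.4334 139.3078 179.36  ] [0.088  0.581  0.0131]
```

View pics/p12.png

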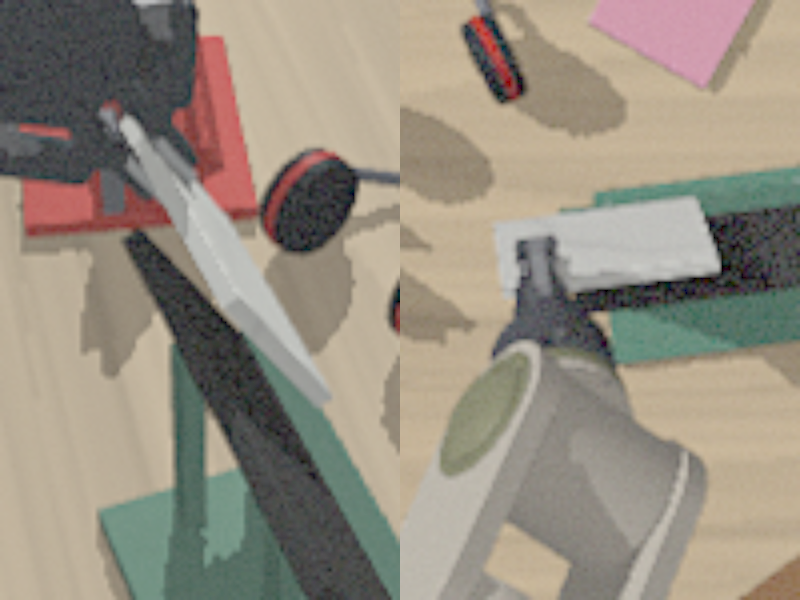

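```bash
cat >> look.py <<'E'
def intool(n,uv,off=.005):
    s=env.observe();R=s["tool_rot"];p=s["position"]
    o,d=ray(n,uv);nn=R[:,1];q=o+d*((p+nn*off-o)@nn)/(d@nn);return R.T@(q-p)*1000
E
python3 -c "
from look import *
kt=lambda x,y:(255+(x-400+.5)/4-.5,130+(y+.5)/4-.5)
ks=lambda x,y:(235+(x+.5)/4-.5,140+(y+.5)/4-.5)
for c in ((497,226),(697,198),(718,268)):print('top',intool('top',kt(*c)))
for c in ((240,293),(329,395)):print('side',intool('side',ks(*c)))
s=st()
P=rw(-24.5,48,104.3); R=tool(RY,25); n=Rz(RY)@[.9063,0,.4226]; u=Rz(RY)@[-.4226,0,.9063]
delta(P+n*.006+u*.110,R)"
```

```text
top [20.148   5.     63.9204]
top [-118.3509    5.       66.4177]
top [-115.418     5.      -44.3745]
side [-111.9923    5.      -27.9354]
side [-125.1925    5.       52.5915]
t 15.8333 q [-24.2247  19.4499  94.4227  22.8336  42.1144 -45.2908] pos [ 0.5939 -0.0649  0.1776] F [-0.2991  0.3334 -4.2801] w 0.008787909442067046
tgt [0.5842 0.2428 0.2065] mm 309.2405016482279 deg 15.493848817479508
D [ 0.4086  0.0534 -0.0146  0.0281 -0.0371  0.0724]
```

>>> jog_arm(
  deltas=[0,0.008,-0.013,0,0,0,1,0,0.018,-0.03,0,0,0,1,0,0.028,-0.048,0,0,0,1,0.01,0.033,-0.058,0,0,0,1,0.03,0.033,-0.058,0,0,0,1,0.055,0.033,-0.058,0,0,0,1,0.08,0.033,-0.058,0,0,0,1,0.105,0.033,-0.058,0,0,0,1,0.13,0.033,-0.058,0,0,0,1,0.155,0.033,-0.058,0,0,0,1,0.175,0.033,-0.058,0,0,0,1,0.185,0.033,-0.058,0,0,0,1],
  grip_force=110,
)

```text
time_s: 16.83
position: [0.5753, 0.0744, 0.2264]
tool_rot: [[-0.127, 0.859, 0.495], [0.992, 0.111, 0.063], [-0.001, 0.499, -0.866]]
ft_force: [0.3, 0.3, -3.4]
grip_width: 0.0088
```

```bash
cat > rk.py <<'E'
from look import *
R=tool(RY,25); n=Rz(RY)@[.9063,0,.4226]; u=Rz(RY)@[-.4226,0,.9063]
P=rw(-24.5,49,104.3)
def rel():
    s=env.observe();d=s["position"]-P
    print("from seat: n %.1f u %.1f y %.1f mm"%(d@n*1000,d@u*1000,d@(Rz(RY)@[0,1,0])*1000)); return s
E
python3 -c "
from rk import *
st();rel();delta(P+n*.006+u*.110,R)"
```

```text
t 16.8333 q [ -7.681   14.103   92.9778  10.6235  44.2972 -20.7243] pos [0.5753 0.0744 0.2264] F [ 0.342   0.3209 -3.3699] w 0.008836698317163114
from seat: n 26.1 u 122.6 y -169.2 mm
tgt [0.5843 0.2438 0.2065] mm 170.81005305646906 deg 15.52363739958924
D [ 0.2225  0.022   0.0432  0.0274 -0.0376  0.0726]
```

>>> jog_arm(
  deltas=[0.02,0.002,0.004,0.005,-0.006,0.012,1,0.045,0.004,0.009,0.01,-0.012,0.024,1,0.07,0.007,0.014,0.014,-0.018,0.036,1,0.095,0.01,0.019,0.018,-0.024,0.048,1,0.12,0.012,0.024,0.022,-0.03,0.06,1,0.145,0.015,0.029,0.027,-0.0375,0.0725,1,0.17,0.017,0.034,0.027,-0.0375,0.0725,1,0.195,0.02,0.038,0.027,-0.0375,0.0725,1,0.214,0.022,0.042,0.027,-0.0375,0.0725,1,0.2225,0.022,0.043,0.027,-0.0375,0.0725,1,0.2225,0.022,0.043,0.027,-0.0375,0.0725,1,0.2225,0.022,0.043,0.027,-0.0375,0.0725,1],
)

```text
time_s: 17.83
position: [0.5852, 0.2417, 0.2068]
tool_rot: [[0.13, 0.898, 0.421], [0.992, -0.117, -0.056], [-0.001, 0.425, -0.905]]
ft_force: [0.3, -0.4, -2.7]
grip_width: 0.0084
```

```bash
python3 -c "
from rk import *
st();rel();delta(P+n*.006+u*.03,R)
a=eyes.get_image('side');b=eyes.get_image('top')
o=np.hstack([cv2.resize(a[90:230,215:315,::-1],None,fx=4,fy=4),cv2.resize(b[130:270,150:250,::-1],None,fx=4,fy=4)])
cv2.imwrite('pics/p13.png',(255*(o/255.)**.45).astype(np.uint8))"
```

```text
t 17.8333 q [ 15.689   23.2578  80.5277 -12.0121  53.5059  28.3554] pos [0.5852 0.2417 0.2068] F [ 0.3245 -0.4319 -2.6946] w 0.008395037531927562
from seat: n 7.1 u 109.8 y -2.0 mm
tgt [0.6178 0.2395 0.134 ] mm 79.79149153917595 deg 0.13891406500116243
D [ 0.0028 -0.0018  0.1063  0.0007  0.0003 -0.0002]
```

View pics/p13.png

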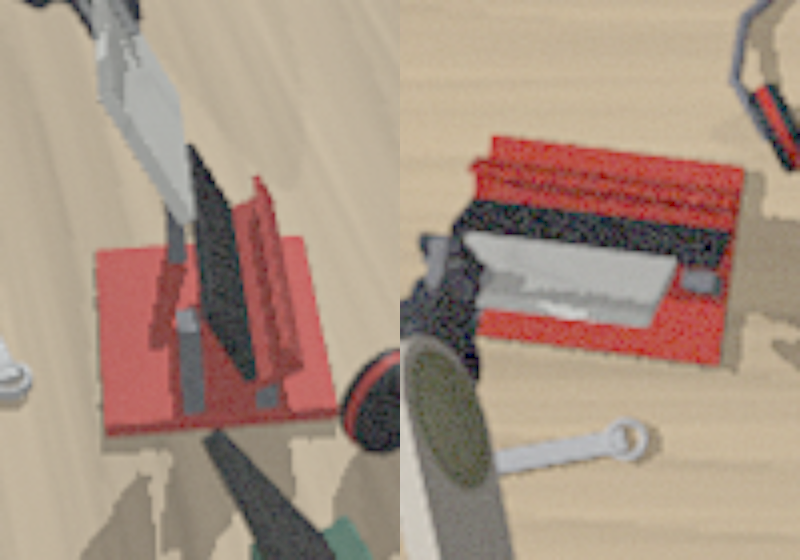

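```bash
python3 -c "
from rk import *
kt=lambda x,y:(150+(x-400+.5)/4-.5,130+(y+.5)/4-.5)
ks=lambda x,y:(215+(x+.5)/4-.5,90+(y+.5)/4-.5)
for c in ((462,235),(675,256)):print('top',intool('top',kt(*c)))
for c in ((650,326),):print('top back',intool('top',kt(*c),-.005))
for c in ((108,85),(190,222)):print('side f',intool('side',ks(*c)))
"
```

```text
top [26.9338  5.     64.4242]
top [-114.6369    5.       74.9419]
top back [-116.4519   -5.      -24.9647]
side f [-123.4562    5.      -38.4522]
side f [-136.6321    5.       55.8687]
```

>>> jog_arm(
  deltas=[0.001,-0.001,0.015,0,0,0,1,0.002,-0.001,0.035,0,0,0,1,0.002,-0.001,0.055,0,0,0,1,0.002,-0.001,0.075,0,0,0,1,0.002,-0.001,0.09,0,0,0,1,0.002,-0.001,0.1,0,0,0,1,0.002,-0.001,0.106,0,0,0,1,0.002,-0.001,0.106,0,0,0,1,0.002,-0.001,0.106,0,0,0,1],
)

```text
time_s: 18.68
position: [0.6183, 0.2393, 0.1351]
tool_rot: [[0.13, 0.897, 0.422], [0.992, -0.117, -0.055], [-0.0, 0.425, -0.905]]
ft_force: [0.2, 0.3, -4.3]
grip_width: 0.0085
```

```bash
python3 -c "
from rk import *
st();rel();delta(P+n*.006+u*.03,R)
a=eyes.get_image('side');b=eyes.get_image('top')
cv2.imwrite('pics/p14s.png',(255*(cv2.resize(a[100:190,225:315,::-1],None,fx=6.6,fy=6.6,interpolation=cv2.INTER_CUBIC)/255.)**.45).astype(np.uint8))
cv2.imwrite('pics/p14t.png',(255*(cv2.resize(b[155:230,150:250,::-1],None,fx=7,fy=7,interpolation=cv2.INTER_CUBIC)/255.)**.45).astype(np.uint8))"
```

```text
t 18.6833 q [ 14.5322  30.1644  81.7206 -12.959   45.2993  29.2682] pos [0.6183 0.2393 0.1351] F [ 0.2451  0.2737 -4.2707] w 0.008522666933999544
from seat: n 6.9 u 30.8 y -0.1 mm
tgt [0.6178 0.2395 0.134 ] mm 1.2132839415509278 deg 0.19152945241530747
D [ 0.0002 -0.0013  0.001   0.001   0.0002 -0.0003]
```

View pics/p14s.png

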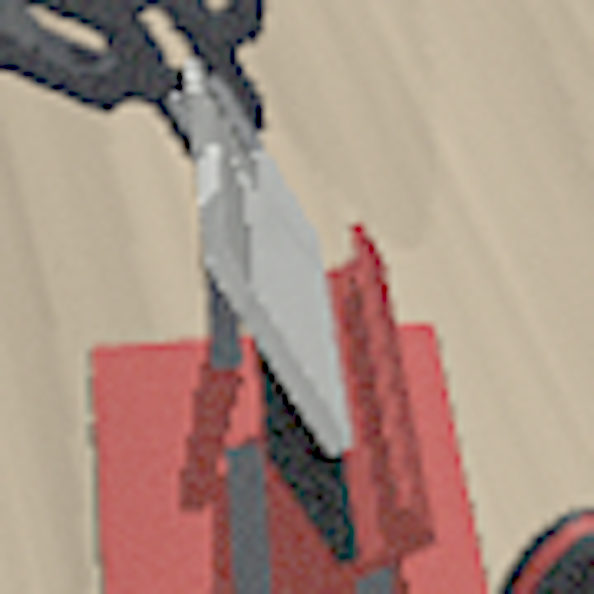

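View pics/p14t.png

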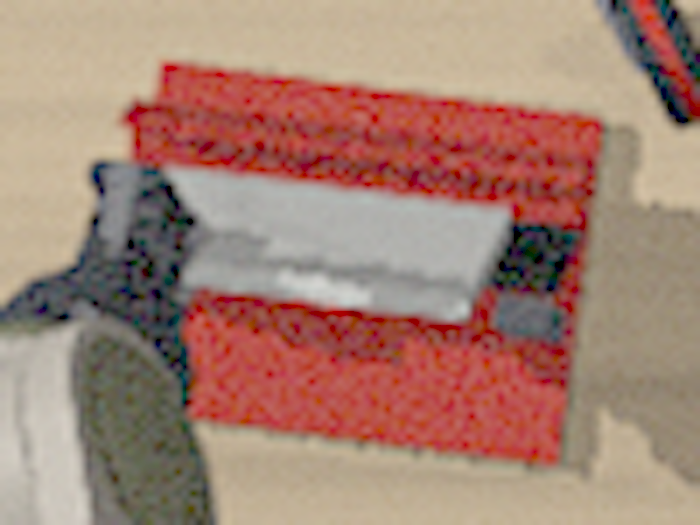

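>>> jog_arm(
  deltas=[-0.001,-0.001,0.006,0,0,0,1,-0.002,-0.001,0.013,0,0,0,1,-0.003,-0.001,0.02,0,0,0,1,-0.003,-0.001,0.026,0,0,0,1,-0.003,-0.001,0.03,0,0,0,1,-0.003,-0.001,0.033,0,0,0,1,-0.003,-0.001,0.035,0,0,0,1,-0.003,-0.001,0.035,0,0,0,1],
)

```text
time_s: 19.45
position: [0.6283, 0.2357, 0.1103]
tool_rot: [[0.13, 0.898, 0.421], [0.992, -0.117, -0.055], [-0.0, 0.425, -0.905]]
ft_force: [0.7, 0.1, -3.1]
grip_width: 0.0079
```

```bash
python3 -c "
from rk import *
st();rel()
a=eyes.get_image('side');b=eyes.get_image('top')
cv2.imwrite('pics/p15s.png',(255*(cv2.resize(a[100:190,225:315,::-1],None,fx=6.6,fy=6.6,interpolation=cv2.INTER_CUBIC)/255.)**.45).astype(np.uint8))"
```

```text
t 19.45 q [ 13.9237  32.5069  82.0762 -13.2545  42.5964  29.3466] pos [0.6283 0.2357 0.1103] F [ 0.7072  0.15   -3.0861] w 0.007902229608243945
from seat: n 5.9 u 3.9 y -2.4 mm
```

View pics/p15s.png

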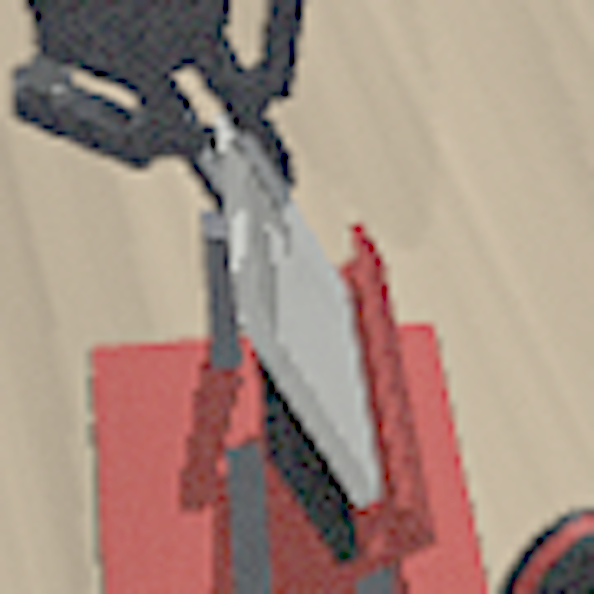

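>>> jog_arm(
  deltas=[0,0,0.001,0,0,0,1,0,0,0.002,0,0,0,1,0,0,0.003,0,0,0,1,0,0,0.003,0,0,0,1],
)

```text
time_s: 19.88
position: [0.6292, 0.2356, 0.1086]
tool_rot: [[0.13, 0.898, 0.421], [0.992, -0.117, -0.055], [-0.0, 0.425, -0.905]]
ft_force: [-0.4, -0.0, -3.8]
grip_width: 0.0085
```

```bash
python3 -c "
from rk import *
s=st();rel();print(s['wrist_torque'])"
```

```text
t 19.8833 q [ 13.8909  32.6921  82.0698 -13.2849  42.3997  29.3663] pos [0.6292 0.2356 0.1086] F [-0.3803 -0.0319 -3.7994] w 0.00846357993167558
from seat: n 6.0 u 1.9 y -2.4 mm
[0.2495 0.453  0.0277]
```

>>> jog_arm(
  deltas=[0,0,0.001,0,0,0,1,0,0,0.002,0,0,0,1,0,0,0.003,0,0,0,1,0,0,0.003,0,0,0,1],
)

```text
time_s: 20.22
position: [0.6302, 0.2354, 0.1064]
tool_rot: [[0.13, 0.898, 0.421], [0.992, -0.117, -0.055], [-0.0, 0.425, -0.905]]
ft_force: [0.0, -0.3, -2.8]
grip_width: 0.0081
```

```bash
python3 -c "
from rk import *
s=st();rel();print(s['wrist_torque'])"
```

```text
t 20.2167 q [ 13.8517  32.9122  82.0617 -13.3159  42.1938  29.3911] pos [0.6302 0.2354 0.1064] F [ 0.0266 -0.2879 -2.8161] w 0.008131013269433104
from seat: n 5.9 u -0.4 y -2.5 mm
[ 0.1782  0.4143 -0.0296]
```

>>> jog_arm(
  deltas=[0,0,0.001,0,0,0,1,0,0,0.002,0,0,0,1,0,0,0.003,0,0,0,1,0,0,0.003,0,0,0,1],
)

```text
time_s: 20.55
position: [0.6311, 0.2354, 0.1052]
tool_rot: [[0.13, 0.897, 0.422], [0.992, -0.117, -0.055], [-0.0, 0.425, -0.905]]
ft_force: [-3.6, -0.6, 1.9]
grip_width: 0.0085
```

```bash
python3 -c "
from rk import *
s=st();rel();print(s['wrist_torque'])"
```

```text
t 20.55 q [ 13.8332  33.0533  82.0364 -13.3514  42.0379  29.4109] pos [0.6311 0.2354 0.1052] F [-3.5702 -0.608   1.8689] w 0.008541175207997263
from seat: n 6.2 u -1.9 y -2.4 mm
[ 0.0801  0.8032 -0.0835]
```

>>> jog_arm(
  deltas=[0,-0.001,0,0,0,0,1,0,-0.002,0,0,0,0,1,0,-0.003,0,0,0,0,1,0,-0.004,0,0,0,0,1,0,-0.005,0,0,0,0,1,0,-0.005,0,0,0,0,1],
)

```text
time_s: 21.05
position: [0.6287, 0.2359, 0.1041]
tool_rot: [[0.129, 0.896, 0.424], [0.992, -0.117, -0.055], [0.001, 0.428, -0.904]]
ft_force: [0.6, -1.1, 5.4]
grip_width: 0.0085
```

```bash
python3 -c "
from rk import *
s=st();rel();print(s['wrist_torque'],'Fn',s['ft_force']@n,'Fu',s['ft_force']@u)"
```

```text
t 21.05 q [ 13.9458  32.9461  82.5602 -13.5697  41.5015  29.7373] pos [0.6287 0.2359 0.1041] F [ 0.5976 -1.1335  5.4162] w 0.008529179986982376
from seat: n 3.5 u -1.9 y -2.1 mm
[-0.1579 -0.5094  0.0063] Fn 2.958291819189613 Fu 4.596533383624187
```

>>> jog_arm(
  deltas=[0,-0.001,0,0,0,0,1,0,-0.002,0,0,0,0,1,0,-0.003,0,0,0,0,1,0,-0.003,0,0,0,0,1],
)

```text
time_s: 21.38
position: [0.6274, 0.2362, 0.1035]
tool_rot: [[0.129, 0.895, 0.426], [0.992, -0.117, -0.055], [0.001, 0.429, -0.903]]
ft_force: [5.1, -0.9, 6.0]
grip_width: 0.0085
```

```bash
python3 -c "
from rk import *
s=st();rel();print(s['wrist_torque'],'Fn',s['ft_force']@n,'Fu',s['ft_force']@u)
a=eyes.get_image('side');b=eyes.get_image('top')
cv2.imwrite('pics/p16s.png',(255*(cv2.resize(a[100:190,225:315,::-1],None,fx=6.6,fy=6.6,interpolation=cv2.INTER_CUBIC)/255.)**.45).astype(np.uint8))
cv2.imwrite('pics/p16t.png',(255*(cv2.resize(b[155:230,150:250,::-1],None,fx=7,fy=7,interpolation=cv2.INTER_CUBIC)/255.)**.45).astype(np.uint8))"
```

```text
t 21.3833 q [ 14.0035  32.8847  82.8466 -13.7012  41.1899  29.9383] pos [0.6274 0.2362 0.1035] F [ 5.0903 -0.914   5.9534] w 0.008477943620664929
from seat: n 2.1 u -1.9 y -2.0 mm
[-0.2057 -1.041   0.0551] Fn 7.1975064045407615 Fu 3.21263016101876
```

View pics/p16s.png

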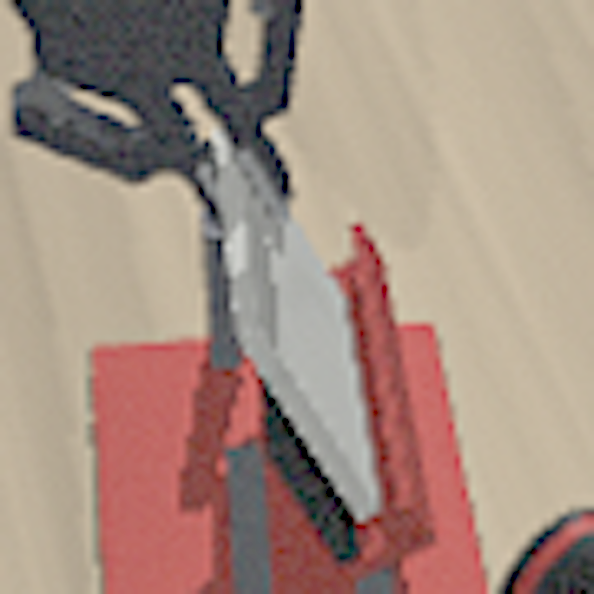

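View pics/p16t.png

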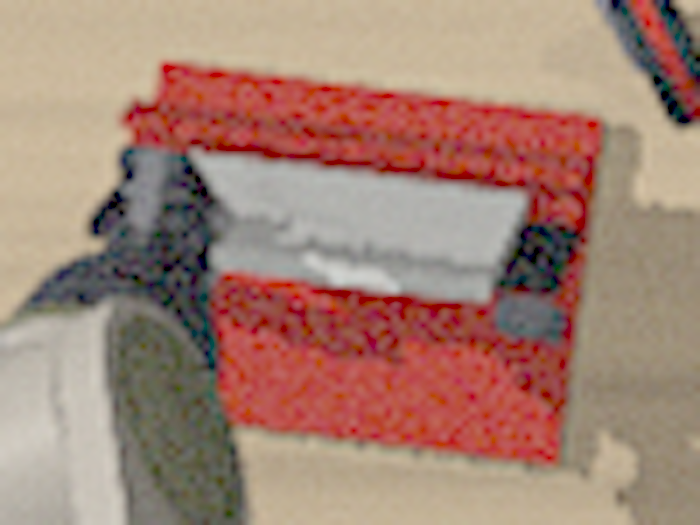

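>>> jog_arm(
  deltas=[0,-0.001,0,0,0,0,1,0,-0.001,0,0,0,0,1,0,-0.001,0,0,0,0,1],
  grip_force=20,
)

```text
time_s: 21.73
position: [0.6275, 0.2362, 0.1035]
tool_rot: [[0.129, 0.895, 0.427], [0.992, -0.117, -0.054], [0.001, 0.431, -0.903]]
ft_force: [7.7, -1.7, 4.7]
grip_width: 0.0083
```

>>> jog_arm(
  deltas=[0,0,0,0,0,0,0.76,0,0,0,0,0,0,0.74,0,0,0,0,0,0,0.71,0,0,0,0,0,0,0.68,0,0,0,0,0,0,0.64,0,0,0,0,0,0,0.6,0,0,0,0,0,0,0.55,0,0,0,0,0,0,0.5],
)

```text
time_s: 22.4
position: [0.6242, 0.236, 0.1007]
tool_rot: [[0.13, 0.899, 0.419], [0.992, -0.117, -0.056], [-0.001, 0.423, -0.906]]
ft_force: [0.6, 0.1, 1.1]
grip_width: 0.0212
```

```bash
python3 -c "
from rk import *
s=st();rel();print(s['wrist_torque'],'Fn',s['ft_force']@n,'Fu',s['ft_force']@u)
a=eyes.get_image('side');b=eyes.get_image('top')
cv2.imwrite('pics/p17s.png',(255*(cv2.resize(a[100:190,225:315,::-1],None,fx=6.6,fy=6.6,interpolation=cv2.INTER_CUBIC)/255.)**.45).astype(np.uint8))
cv2.imwrite('pics/p17t.png',(255*(cv2.resize(b[155:230,150:250,::-1],None,fx=7,fy=7,interpolation=cv2.INTER_CUBIC)/255.)**.45).astype(np.uint8))"
```

```text
t 22.4 q [ 14.0582  32.9279  83.1705 -13.6774  41.2769  30.0036] pos [0.6242 0.236  0.1007] F [0.5817 0.1404 1.085 ] w 0.021186585557861234
from seat: n -1.9 u -3.0 y -2.6 mm
[ 0.0238  0.2341 -0.0215] Fn 0.9649377780332821 Fu 0.7471529466487319
```

View pics/p17s.png

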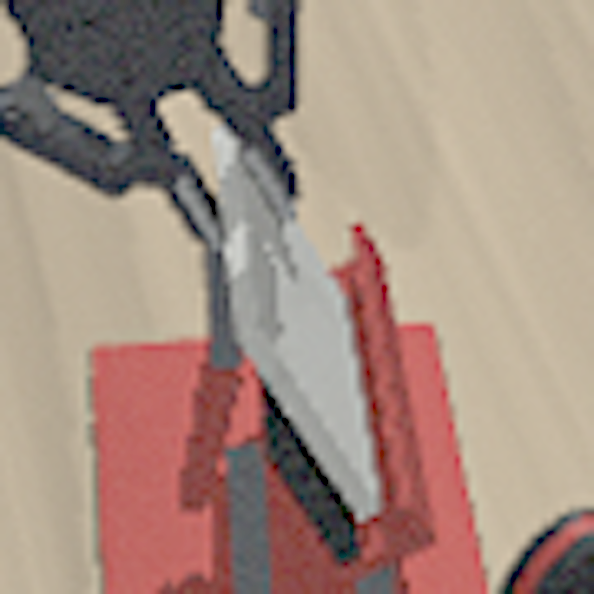

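View pics/p17t.png

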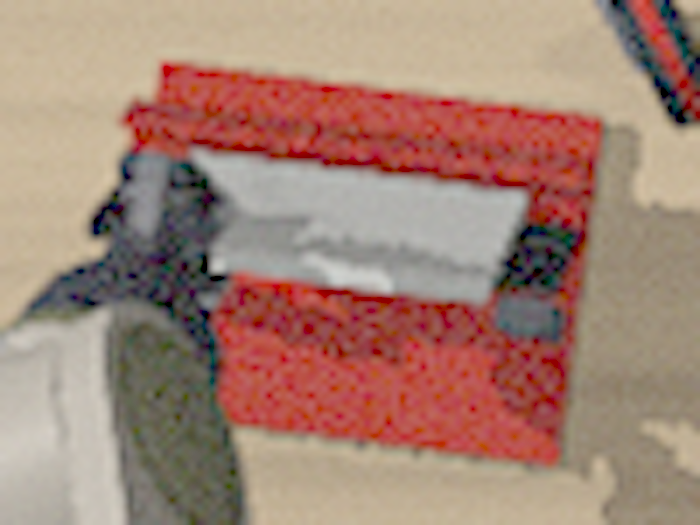

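>>> jog_arm(
  deltas=[0,0.002,-0.001,0,0,0,0.4,0,0.003,-0.002,0,0,0,0.25,0,0.003,-0.002,0,0,0,0.1,0,0.003,-0.002,0,0,0,0,0,0.003,-0.002,0,0,0,-0.1,0,0.003,-0.002,0,0,0,-0.1],
)

```text
time_s: 23.0
position: [0.6264, 0.2359, 0.104]
tool_rot: [[0.13, 0.898, 0.421], [0.992, -0.117, -0.055], [-0.0, 0.425, -0.905]]
ft_force: [0.3, -0.3, 0.2]
grip_width: 0.0469
```

>>> jog_arm(
  deltas=[0,0,-0.01,0,0,0,-0.1,0,0,-0.025,0,0,0,-0.1,0,0,-0.045,0,0,0,-0.1,0,0,-0.07,0,0,0,-0.1,0,0,-0.1,0,0,0,-0.1,0,0,-0.13,0,0,0,-0.1,0,0,-0.16,0,0,0,-0.1,0,0,-0.18,0,0,0,-0.1],
)

```text
time_s: 23.67
position: [0.5687, 0.2438, 0.2297]
tool_rot: [[0.129, 0.896, 0.424], [0.992, -0.117, -0.054], [0.001, 0.428, -0.904]]
ft_force: [1.1, 0.2, -0.6]
grip_width: 0.0468
```

```bash
python3 -c "
from rk import *
s=st();rel()
a=eyes.get_image('side');b=eyes.get_image('top')
cv2.imwrite('pics/p18.png',(255*(np.hstack([cv2.resize(a[100:190,225:285+30,::-1],None,fx=4.4,fy=4.4),cv2.resize(b[150:240,155:245,::-1],None,fx=4.4,fy=4.4)])/255.)**.45).astype(np.uint8))"
```

```text
t 23.6667 q [ 16.4025  20.7071  80.6553 -11.993   55.791   28.5966] pos [0.5687 0.2438 0.2297] F [ 1.0973  0.2087 -0.6459] w 0.04684613914585613
from seat: n 1.8 u 137.5 y -2.1 mm
```

View pics/p18.png

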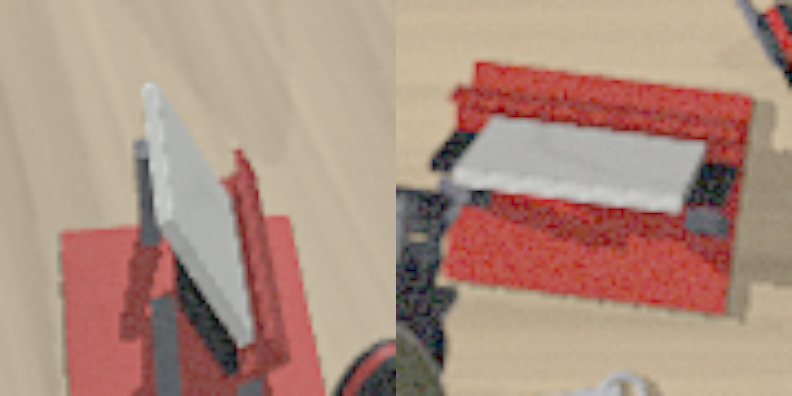

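>>> jog_arm(
  deltas=[0,-0.02,-0.05,0,0,0,-0.1,0,-0.06,-0.08,0,0,0,-0.1,0,-0.1,-0.1,0,0,0,-0.1,0,-0.14,-0.1,0,0,0,-0.1,0,-0.14,-0.1,0,0,0,-0.1,0,-0.14,-0.1,0,0,0,-0.1,0,-0.14,-0.1,0,0,0,-0.1,0,-0.14,-0.1,0,0,0,-0.1],
)

```text
time_s: 24.43
position: [0.4449, 0.2598, 0.2495]
tool_rot: [[0.13, 0.897, 0.422], [0.991, -0.118, -0.056], [-0.0, 0.425, -0.905]]
ft_force: [0.3, -0.1, 0.6]
grip_width: 0.0469
```

```bash
python3 -c "
from rk import *
s=st();print(s['qvel'])
a=eyes.get_image('side');b=eyes.get_image('top')
cv2.imwrite('pics/p19.png',np.hstack([a,b])[:,:,::-1][:, :1120]);cv2.imwrite('pics/p19.png',cv2.resize(np.hstack([a,b])[:,:,::-1],(800,300)))
cv2.imwrite('pics/p20.png',(255*(np.hstack([cv2.resize(a[100:190,225:285+30,::-1],None,fx=4.4,fy=4.4),cv2.resize(b[150:240,155:245,::-1],None,fx=4.4,fy=4.4)])/255.)**.45).astype(np.uint8))
d=lambda im,n:[ (np.abs(im.astype(int)-np.load(n+'0.npy'))[y-8:y+8,x-8:x+8].mean()) for x,y in ([(260,147),(288,248),(182,245)] if n=='top' else [(335,200),(217,248),(208,170)])]
print(d(b,'top'),d(a,'side'))"
```

```text
t 24.4333 q [ 23.4685  10.4107  91.9709 -15.2046  56.6179  37.0049] pos [0.4449 0.2598 0.2495] F [ 0.3298 -0.0636  0.5977] w 0.04691851513034109
[-0.1235  0.1401  0.0563 -0.0186  0.0698  0.1319]
[np.float64(5.51953125), np.float64(6.751302083333333), np.float64(5.587239583333333)] [np.float64(3.19921875), np.float64(3.6484375), np.float64(3.1901041666666665)]
```

View pics/p19.png

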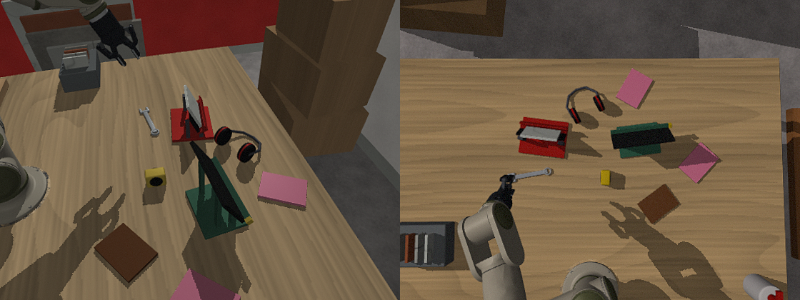

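View pics/p20.png

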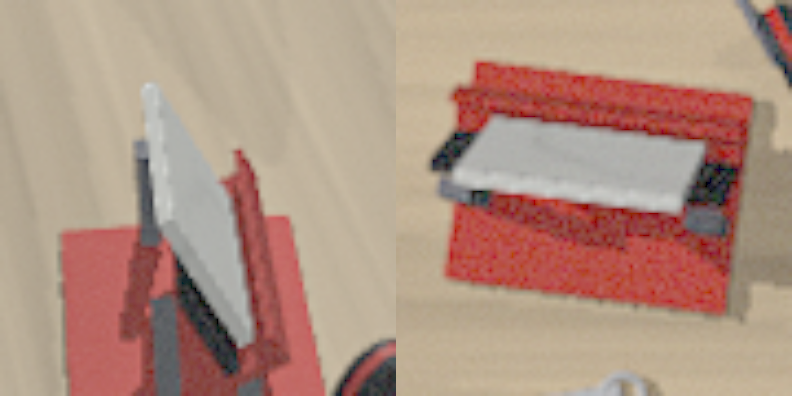

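The tile leans still in the rack between p18 and p20. Its lower edge runs from column 493 to 703 in the crop (mid 598), against a trough mid of about 598. The muffs, tape and spanner haven't moved. I'm handing it in.

```bash
python3 -c "
from rig import close_job
print(close_job())"
```

```text
the job is handed in; nothing more can be done
None
```

The marble tile is standing in the red rack's trough, leaning on the black back-rest, and the job is handed in at about 24.5 s of the 62 s limit.

**What I did:**
- **Slide:** I pushed the tile low along the ledge with the shut fingers until about 46 mm (a third) stuck out past the open end.
- **Lift:** I pinched the overhang by its two faces from above. The lift showed about 4 N, which matches the tile's weight.
- **Placing:** I carried it to the rack and lowered it until I felt the trough floor. I then eased it onto the back-rest at about 7 N and let go.

**Last checks:**
- The tile did not move between two pictures taken after release. In the top view it sits midway along the trough to within a few millimetres.
- The ear muffs, tape measure and spanner match the first pictures. The robot is clear and touching nothing. The wrist force I read between moves never exceeded about 10 N.

**What went wrong or disagreed:**
- My first push passed in front of the tile without touching it, because the fingertips are thinner than I had assumed. I turned the tool a quarter turn and pushed again.
- The two cameras disagreed by about 3–4 mm on the bench and rack positions, so I used contact force for the final placing.
- Estimates of how far the tile was rotated in the grip ranged from about 1 to 4 degrees. It still settled level in the trough as far as the last pictures show.

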